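# Empty and wipe the gear tray at the clock bench

### The job

Gather the loose warning wheels on the bench into the aluminium gear tray with the others, then tip the tray over the steel wash pan so that all the wheels slide into the pan, and set the empty tray flat on the bench again. Lift the brush off its hook, dip the bristles into the white pot, and wipe the tray floor with them from the grip end over the middle to the pouring lip. Then rinse the bristles with another dip in the pot and hang the brush back on its hook, leaving the pot standing and the loupe, the spring barrel and the acrylic cube alone.

Things in the scene. Friction and masses are not known exactly. Their poses are not given: they have to be found in the camera images.
- wheel1: brass warning wheel: toothed disc 39 mm across, 7 mm thick, lying flat, with an upright steel pinion 12 mm across in its middle up to 26 mm above the underside (grip the pinion, fingertips just above the disc) and a thin pin on the rim; 45 g. Origin: underside centre, z up the pinion. Starts in the tray.
- wheel2: brass warning wheel: toothed disc 39 mm across, 7 mm thick, lying flat, with an upright steel pinion 12 mm across in its middle up to 26 mm above the underside (grip the pinion, fingertips just above the disc) and a thin pin on the rim; 45 g. Origin: underside centre, z up the pinion. Starts in the tray.
- wheel3: brass warning wheel: toothed disc 39 mm across, 7 mm thick, lying flat, with an upright steel pinion 12 mm across in its middle up to 26 mm above the underside (grip the pinion, fingertips just above the disc) and a thin pin on the rim; 45 g. Origin: underside centre, z up the pinion. Starts loose on the bench; one to three of wheel3, wheel4 and wheel5 are present.
- wheel4: brass warning wheel: toothed disc 39 mm across, 7 mm thick, lying flat, with an upright steel pinion 12 mm across in its middle up to 26 mm above the underside (grip the pinion, fingertips just above the disc) and a thin pin on the rim; 45 g. Origin: underside centre, z up the pinion. Starts loose on the bench; one to three of wheel3, wheel4 and wheel5 are present.
- wheel5: brass warning wheel: toothed disc 39 mm across, 7 mm thick, lying flat, with an upright steel pinion 12 mm across in its middle up to 26 mm above the underside (grip the pinion, fingertips just above the disc) and a thin pin on the rim; 45 g. Origin: underside centre, z up the pinion. Starts loose on the bench; one to three of wheel3, wheel4 and wheel5 are present.
- tray: aluminium gear tray, 160 mm long (its x), 110 mm wide, floor 3 mm, walls 18 mm high, 3 mm thick on the long sides and the +x end; the -x end is the open pouring lip, at first roughly towards the robot. Upright grip plate 12 mm thick at x = +86 mm, 50 mm wide, 72 mm high. 220 g. Origin: underside centre, z up. Wheels slide from 16 to 23 degrees of tip; tip about 50 degrees to empty it
- tray_grip (a point): middle of the tray's grip plate, 52 mm above the tray's underside; close the fingers along the tray's x
- tray_lip (a point): middle of the tray's pouring lip, on the floor surface
- pan: square open stainless wash pan, 170 x 170 mm outside, 50 mm high, walls and floor 3 mm, 0.9 kg. Origin: centre of the underside
- brush: bench brush hanging upright, bristles down. z up the handle, any yaw. Origin: underside centre of its collar (34 mm across, 5 mm thick). Round steel handle 14 mm across from 5 to 75 mm above the origin (grip it about 40 mm up); below, shaft 9 mm and from -65 mm ferrule 18 mm across, then bristles 17 mm across down to 110 mm below the origin. 110 g
- brush_tip (a point): end of the bristles. The bristles yield lengthwise up to 10 mm, pushing back with about 0.5 N at first touch and 2.6 N at the end
- stand: fixed brush stand: foot 115 x 80 x 8 mm, post on its +x side, and on top a two-pronged hook open to its own -x (roughly towards the robot): prongs 18 mm apart, 38 mm over both, tops 150 mm above the bench, with 7 mm upstands 21 to 26 mm before and behind the seat. Nothing stands higher. Origin: on the bench straight below the seat
- hook_seat (a point): where the brush's origin (collar underside) sits on the prongs, 150 mm above the bench; the brush has 4 mm play each way. Lift the brush at least 10 mm, better 20 mm, then draw it out along the stand's -x by 60 mm or more; hang it back the same way
- pot: small white ceramic pot, empty to look at, 66 mm across, 50 mm high, walls 4 mm, inner floor 8 mm above its underside, 250 g. Origin: centre of the underside
- pot_rim (a point): centre of the pot's mouth, 50 mm above its underside
- loupe: black watchmaker's loupe, 38 mm across, 30 mm high: leave alone
- barrel: brass spring barrel, 58 mm across, 26 mm high with an arbor stub to 38 mm, no teeth: leave alone
- pinion_cube: clear acrylic cube of 40 mm with a pinion inside: leave alone
Things that resemble listed ones, but are neither listed nor needed, are in the scene too. What is shaped like the wheel3 but purple is not meant.

How it is judged:
By the outcome, as a careful person would: the job done as asked, in the order asked, and still so for the second after the job is handed in, with the robot touching nothing.
Of wheel3, wheel4, wheel5 only 1 to 3 are there at a start; the rules pass over those that are not, and their reading is None.
At some moment in a run one of wheel3, wheel4, wheel5, pot may be knocked a few centimetres aside while the robot is not near it.
It also fails if it takes over 210 s, if anything falls off the work surface, if the arm or the gripper's body presses on something with over 40 N, if the wrist force passes 120 N, or if a joint passes its speed limit or range.

### The arm

A 7-joint arm with a two-finger parallel gripper is mounted at the origin on the work surface. World frame = base frame: x ahead of the robot, y to its left, z up, the work surface at z = 0. Lengths are in mm, angles in rad, forces in N, time in s.
With the tool pointing down it reaches from about 400 to 850 mm from the base axis. Payload 4.4 kg.
Tool frame: the origin (TCP) lies midway between the tips of the shut fingers; the grasp point (between the pads) lies 19 mm behind it (env.grip_point_offset is the y of the grasp point in the tool frame, in mm); y points along the fingers, z is the direction in which the jaws open and shut, and the axes are right-handed (so a half turn about y gives the same grasp; the last joint's range is limited). The gripper opens to 94 mm and grips with 3 to 60 N. Pads are 16 mm wide; open, the fingers measure 119 mm over their backs; the gripper's body (75 mm by 177 mm) begins 78 mm behind the grasp point.
Start: joints at [-1.225, 0.628, 0.038, 1.517, -0.027, 0.996, -0.02], TCP at [260.146, 595.686, 205.478] pointing down, gripper open.
Joint ranges: [-3.06, 3.06], [-0.37, 2.12], [-1.25, 1.32], [0.18, 2.47], [-1.1, 4.24], [0.23, 1.98], [-2.94, 2.94]. Speed limits (rad/s): [2.57, 2.57, 3.14, 3.14, 3.14, 3.14, 3.14].

### API

Orientations are given as a unit quaternion [x, y, z, w].
In Python, from cell import env gives the robot as it stands.
- The arm moves only by the shell command python3 -m crank 'ROWS'. ROWS is JSON, one flat list of numbers, 7 for each row, row after row: the closure, from -1 (fully open) to 1 (shut), then the shift along the world's x, y, z in cm, then the turn, a rotation vector about the world's x, y, z in degrees. In form: [claw, dx, dy, dz, wx, wy, wz, claw, dx, dy, dz, wx, wy, wz, ...]. A call has 1 to 5 rows; each row is the pose to reach, as a shift and turn from the pose commanded when the call began; what a row does not reach only later rows make up. A row lasts 1/8 s, in which the tool goes at most 62.5 mm and 10.7 degrees, less where a joint would pass 70% of its speed; a pose out of reach is approached as far as the arm can. A call with a gripper value outside its range is refused whole. The fingers move at their own pace and stop on an object; the grip force is fixed at half the most. Time passes only in rows, so rows that repeat a pose let the fingers close. It gives the time, the measured TCP pose, the force and the opening at its end, in the units of the state.
- env.observe(): the state, without advancing time (a new reading comes with each control period).
- env.snapshot(name): name is "scene" or "side" or "wrist"; returns a dict with "frame" (420x560x3 uint8, blue, green, red), "fx", "fy", "cx", "cy" (pixels), "cam_to_world" (4x4, takes a point from camera to world coordinates); the wrist camera has in their place "T_tool_cam" (4x4, takes a point from camera to tool coordinates, whose origin is the TCP and whose axes are the tool frame's). Camera axes: x right, y down, z forward; pixel columns grow to the right and rows downward; lengths in mm; the calibration is good to about 2 mm. A picture is of the moment at which its call begins: read the wrist's pose just before it. There is no depth.
- env.hand_in(): hands the job in, once; it reports no verdict.
The state is a dict: "clock": time; "qpos": joint angles; "qd": joint speeds; "joint_efforts": joint torques, N m; "tool_pos": TCP position; "orientation": TCP orientation; "ft_force": force on the tool from outside, world axes, zero at the start; "ft_torque": the same for the moment, N m; "opening": finger opening in mm.
Only numpy, scipy, OpenCV 4.12 (cv2) and the standard library are available. Lean on these libraries where they do the work, as an engineer would, in place of code of your own. Each camera call takes 0.05 s, during which the arm holds its last target.

## Working session

There is one attempt and no reset: what is moved stays moved. The work goes in short steps, Python scripts to look and compute and a shell command to move; the robot and the scene stay as the last step left them, time stands still between calls to the robot, and variables do not carry over. Pictures are saved under pics/ and viewed, and the job is handed in when it is done.

```bash
ls; mkdir -p pics
python3 - <<'E'
from cell import env
import cv2
s=env.observe()
print({k:(v if not hasattr(v,'tolist') else v.tolist()) for k,v in s.items()}, env.grip_point_offset)
for n in ("scene","side","wrist"):
    r=env.snapshot(n); cv2.imwrite(f"pics/{n}0.png",r["frame"])
    print(n,{k:v for k,v in r.items() if k!="frame"})
E
```

```text
pics
{'clock': 0.0, 'qpos': [-1.224794862250297, 0.6293448589932648, 0.038466443080977734, 1.5183527064157245, -0.027011234945064487, 0.9962991497328778, -0.01999948248120732], 'qd': [-0.0004920096684470636, -0.00047169474505292944, 0.0005904385210146959, -0.00014665130882306584, 0.0014302880703963253, 0.0013434984821659105, 0.0010714530602350118], 'joint_efforts': [7.172641744546127e-05, -54.97400879859924, 1.1436761543154716, -18.663176894187927, -0.05211977055296302, 0.023867018753662705, 0.00018722754248301499], 'tool_pos': [259.88715806312376, 595.0580042330569, 204.56029378788875], 'orientation': [0.6928231609627306, -0.14470190520203316, 0.1444497899472726, -0.6915140522423973], 'ft_force': [-0.6152220062578666, -1.1390364539348705, 0.12692927443511984], 'ft_torque': [-0.0593910370929805, 0.02069914721530307, -0.024820802460953948], 'opening': 94.09331801875364} -18.8
scene {'fx': 496.0611489856717, 'fy': 496.0611489856717, 'cx': 282.92322826764234, 'cy': 219.20849381035998, 'cam_to_world': array([[ 8.46048432e-01,  4.05666754e-01, -3.45885148e-01,
         1.01034412e+03],
  
[... 486 characters left out ...]
,  7.31260039e-01, -6.59319329e-01,
         7.29563560e+02],
       [-9.26627163e-04, -6.69751449e-01, -7.42584769e-01,
         9.58584912e+02],
       [ 0.00000000e+00,  0.00000000e+00,  0.00000000e+00,
         1.00000000e+00]])}
wrist {'fx': 370.45575972082554, 'fy': 370.45575972082554, 'cx': 280.82867255874316, 'cy': 208.46579731161546, 'T_tool_cam': array([[ 4.08942928e-04,  9.68373538e-01,  2.49504558e-01,
        -7.25924108e+01],
       [ 1.20046337e-03, -2.49504875e-01,  9.68372798e-01,
        -1.80047890e+02],
       [ 9.99999196e-01, -9.64881262e-05, -1.26453021e-03,
        -6.00135904e-01],
       [ 0.00000000e+00,  0.00000000e+00,  0.00000000e+00,
         1.00000000e+00]])}
```

View pics/scene0.png

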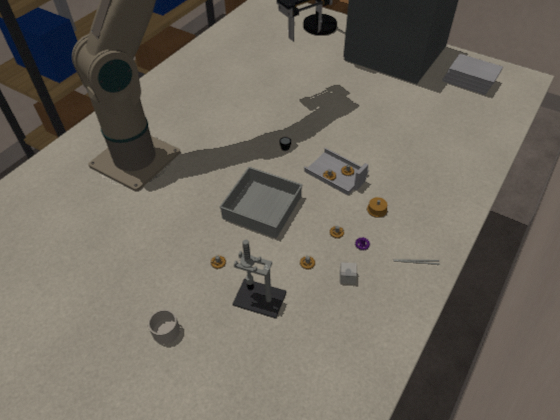

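View pics/side0.png

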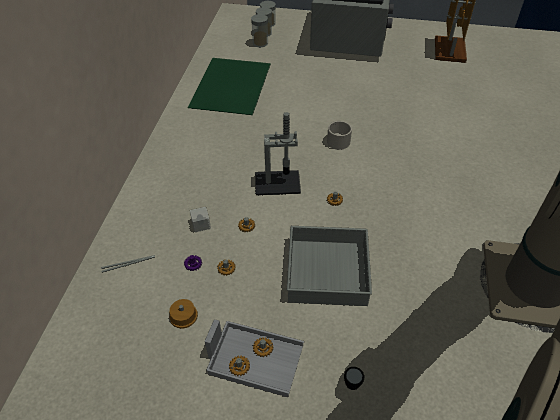

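View pics/wrist0.png

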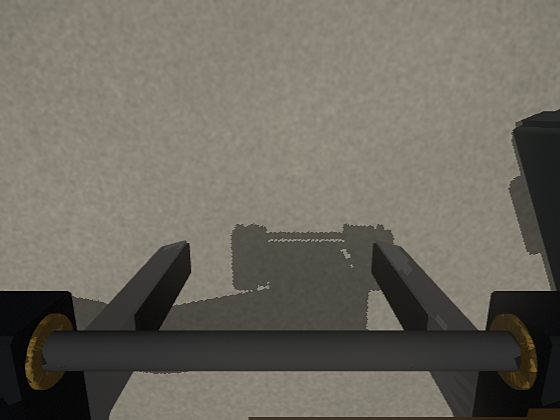

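The scene shows three loose brass wheels, at scene px (218,262), (307,262) and (337,232), and side px (335,198), (247,224) and (226,267). The purple decoy is at scene (363,243) and the barrel at (378,206). The tray, pan, stand and pot are all visible. I'll enlarge crops to read exact pixels.

```bash
cat > h.py <<'E'
from cell import env
import cv2, numpy as np
from scipy.spatial.transform import Rotation as R
def cam(n):
    s=env.observe(); r=env.snapshot(n)
    if n=="wrist":
        T=np.eye(4);T[:3,:3]=R.from_quat(s["orientation"]).as_matrix();T[:3,3]=s["tool_pos"]
        r["cam_to_world"]=T@r["T_tool_cam"]
    return r
def ray(r,u,v):
    d=r["cam_to_world"][:3,:3]@np.array([(u-r["cx"])/r["fx"],(v-r["cy"])/r["fy"],1]);return r["cam_to_world"][:3,3],d
def atz(r,u,v,z):
    o,d=ray(r,u,v);return o+d*(z-o[2])/d[2]
def proj(r,p):
    q=np.linalg.inv(r["cam_to_world"])@np.append(p,1);return (r["fx"]*q[0]/q[2]+r["cx"],r["fy"]*q[1]/q[2]+r["cy"])
def tri(r1,p1,r2,p2):
    o,d=ray(r1,*p1);o2,d2=ray(r2,*p2);d=d/np.linalg.norm(d);d2=d2/np.linalg.norm(d2)
    t=np.linalg.lstsq(np.c_[d,-d2],o2-o,rcond=None)[0]
    a,b=o+d*t[0],o2+d2*t[1];return (a+b)/2,np.linalg.norm(a-b)
def crop(f,x0,y0,x1,y1,name,k=4):
    c=cv2.resize(f[y0:y1,x0:x1],None,fx=k,fy=k,interpolation=cv2.INTER_CUBIC)
    for x in range((x0+9)//10*10,x1,10):
        cv2.line(c,((x-x0)*k,0),((x-x0)*k,4 if x%50 else 12),(0,255,255),1)
        if x%20==0: cv2.putText(c,str(x),((x-x0)*k,16),0,.35,(0,255,255),1)
    for y in range((y0+9)//10*10,y1,10):
        cv2.line(c,(0,(y-y0)*k),(4 if y%50 else 12,(y-y0)*k),(0,255,255),1)
        if y%20==0: cv2.putText(c,str(y),(6,(y-y0)*k+4),0,.35,(0,255,255),1)
    cv2.imwrite(f"pics/{name}.png",c)
E
python3 - <<'E'
from h import *
a=cv2.imread("pics/scene0.png");b=cv2.imread("pics/side0.png")
crop(a,270,130,410,280,"cs1",5) if 0 else crop(a,270,130,410,280,"cs1",4)
crop(a,140,170,310,345,"cs2",3)
crop(b,180,180,380,400,"cd1",3) if 0 else crop(b,150,180,375,400,"cd1",3) 
crop(b,240,100,370,215,"cd2",5)
E
```

```text
(no output)
```

View pics/cs1.png

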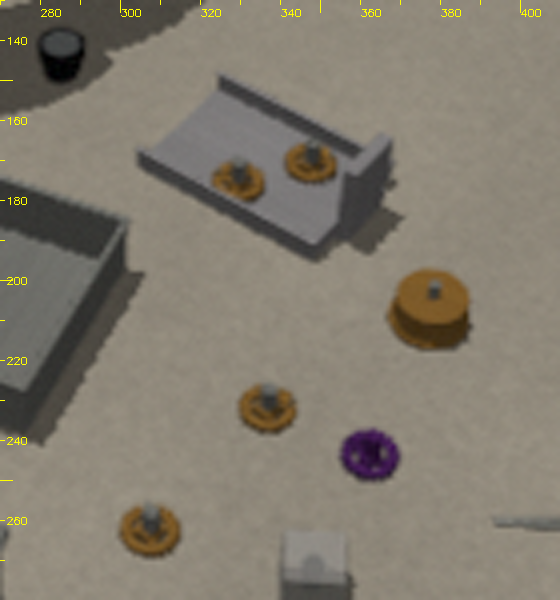

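View pics/cs2.png

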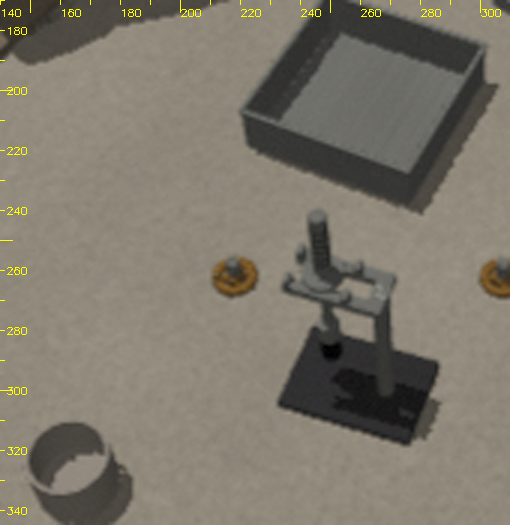

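View pics/cd1.png

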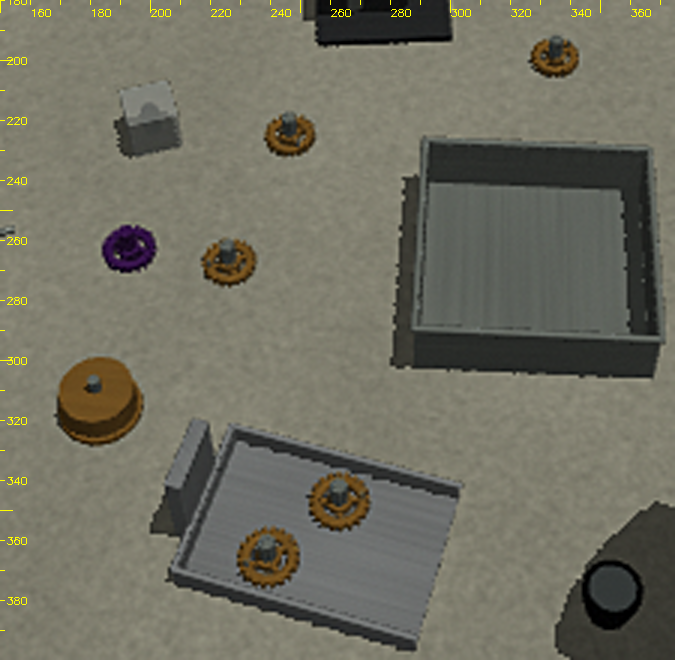

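View pics/cd2.png

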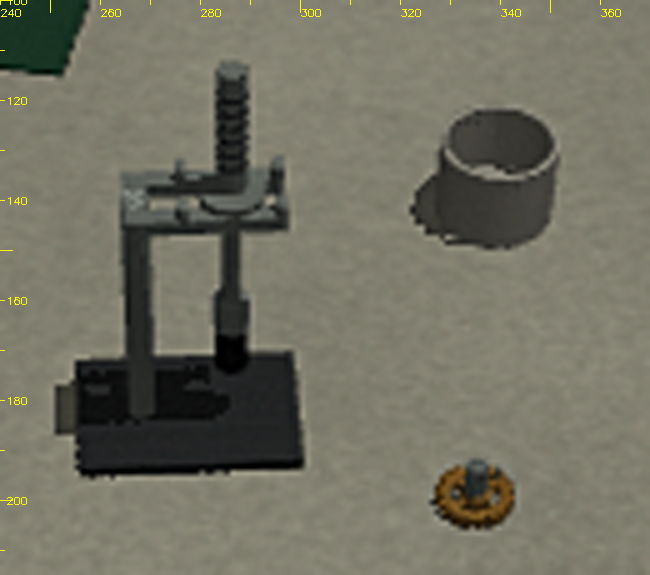

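Run:
```python
from h import *
np.set_printoptions(precision=1,suppress=True)
s=cam("scene");d=cam("side")
P={"A":((337.2,227.8),(225.7,261),26),"B":((307.8,258),(246.3,219),26),"C":((218,257.3),(335.4,192.6),26),
"T1":((330,170.8),(262.7,340.5),29),"T2":((348,166.8),(239,361.3),29),
"brushtop":((246,241),(286.2,113.2),225),"collar":((246.7,262.7),(286.2,140.6),155),"pot":((163.3,322.3),(339.9,128.9),50),
"lip-y":((304.5,168.8),(303.3,342),18),"lip+y":((325,149.2),(288.7,393.3),18),"end-y":((349.5,192.5),(227.3,322.3),18),
"pan1":((221.3,207.3),(367.3,229.7),50),"pan2":((276,227.3),(291.3,226),50),"pan3":((301.7,185),(288.3,290),50),
"ft1":((244,281),(300.4,193.4),8),"ft2":((286,292.3),(256,194.4),8),"ft3":((276.7,316.7),(255.4,172.2),8),"ft4":((233.3,305),(298.6,170.4),8)}
for k,(p,q,z) in P.items():
    X,e=tri(s,p,d,q);print(k,X,"err",round(e,1),"| z=",z,atz(s,*p,z)[:2],atz(d,*q,z)[:2])
print("end+y side",atz(d,207.3,370,18))
print("pan4 side",atz(d,370.7,292.7,50))
print("cube",atz(s,348,265,40),"barrel",atz(d,183,307,38),"purple",atz(d,193,263,7))
```

```text
A [677.   72.6  21.5] err 1.2 | z= 26 [679.   69.5] [675.3  75.5]
B [659.6 -56.3  21.5] err 1.5 | z= 26 [661.8 -58.9] [657.8 -52.9]
C [ 460.1 -178.6   23. ] err 2.6 | z= 26 [ 463.  -179.9] [ 458.9 -176.5]
T1 [556.2 251.   25.8] err 1.8 | z= 29 [558.4 248.3] [554.9 252.3]
T2 [592.5 299.2  20.9] err 1.0 | z= 29 [596.2 291.7] [590.6 302.8]
brushtop [ 590.9 -214.6  224.1] err 1.4 | z= 225 [ 592. -215.] [ 590.1 -213.9]
collar [ 589.4 -216.3  142.2] err 2.0 | z= 155 [ 594.2 -223.3] [ 587.7 -200.8]
pot [ 474.  -403.4   43.3] err 2.6 | z= 50 [ 478.9 -405.2] [ 472.5 -396.1]
lip-y [478.4 232.2   9.9] err 3.0 | z= 18 [483.9 225.4] [476.6 235.8]
lip+y [489.3 340.9  11.1] err 3.0 | z= 18 [494.1 334.4] [487.5 343.1]
end-y [639.7 216.   10.2] err 4.8 | z= 18 [644.6 210. ] [635.7 219.3]
pan1 [376.3 -50.6  46.3] err 6.0 | z= 50 [381.8 -52.6] [373.8 -49.2]
pan2 [546.4 -31.4  48.1] err 0.9 | z= 50 [547.7 -32.6] [545.7 -30. ]
pan3 [524.  139.4  46.1] err 1.1 | z= 50 [526.4 136.3] [523.1 141.7]
ft1 [ 548.4 -188.3   -5.3] err 0.5 | z= 8 [ 554.3 -194.8] [ 546.5 -175.7]
ft2 [ 659.1 -161.6   -1.7] err 0.5 | z= 8 [ 662.5 -166.5] [ 656.5 -152.8]
ft3 [ 677.2 -234.8    4.2] err 2.5 | z= 8 [ 679.6 -236.1] [ 675.1 -231.6]
ft4 [ 567.1 -263.3    1.7] err 4.5 | z= 8 [ 571.9 -265.4] [ 564.2 -258.1]
end+y side [647.9 325.5  18. ]
pan4 side [355.2 118.7  50. ]
cube [763.4 -32.7  40. ] barrel [729.  211.8  38. ] purple [751.6  80.4   7. ]
```

Positions agree with the stated sizes: the pan comes out about 171 mm on a side and the tray about 160 x 109. The heights read about 4 mm low in both views. Wheels at roughly A(677,72), B(660,-56) and C(461,-178). Next I need the tool axes.

```bash
cat > st.py <<'E'
from h import *
np.set_printoptions(precision=2,suppress=True)
s=env.observe();M=R.from_quat(s["orientation"]).as_matrix()
print("t",round(s["clock"],2),"p",np.array(s["tool_pos"]),"x",M[:,0],"y",M[:,1],"z",M[:,2],"q",np.array(s["qpos"]),"F",np.array(s["ft_force"]),"op",round(s["opening"],1))
with open("log.txt","a") as f: f.write(repr([list(map(float,s["qpos"])),list(map(float,s["tool_pos"])),list(map(float,s["orientation"]))])+"\n")
E
python3 st.py
```

```text
t 0.25 p [260.01 595.42 205.06] x [ 0.92 -0.4  -0.  ] y [-0. -0. -1.] z [ 0.4   0.92 -0.  ] q [-1.22  0.63  0.04  1.52 -0.03  1.   -0.02] F [0.  0.2 0.3] op 93.9
```

```bash
python3 -m crank '[-1,4,-5,0,0,0,-7.5, -1,8,-10,0,0,0,-15, -1,12,-15,0,0,0,-22.5, -1,16,-20,0,0,0,-30, -1,20,-25,0,0,0,-37]'; python3 -m crank '[-0.5,4,-5,0,0,0,-7, 0,8,-10,0,0,0,-14, 0.3,12,-15,0,0,0,-21, 0.3,16.5,-20.5,-1,0,0,-28, 0.3,21.5,-26,-2,0,0,-35]';python3 st.py
python3 - <<'E'
from h import *
r=cam("wrist");cv2.imwrite("pics/w1.png",r["frame"])
for n,p in {"A":(677,72,26),"B":(660,-56,26)}.items(): print(n,proj(r,p))
E
```

```text
clock: 0.88
tool_pos: [456.4, 350.1, 205.6]
orientation: [-0.61, 0.358, -0.358, 0.61]
ft_force: [0.9, 1.0, 0.1]
opening: 94.0
clock: 1.5
tool_pos: [654.1, 109.7, 189.0]
orientation: [-0.474, 0.525, -0.525, 0.474]
ft_force: [0.3, 0.5, 0.4]
opening: 47.3
t 1.5 p [654.12 109.68 188.99] x [-0.1  -0.99 -0.  ] y [ 0.  0. -1.] z [ 0.99 -0.1   0.  ] q [-0.42  0.69  0.37  1.5  -0.28  1.   -0.07] F [0.33 0.52 0.39] op 47.3
A (np.float64(308.9424783661636), np.float64(226.64775050501868))
B (np.float64(302.9257106390994), np.float64(343.42364047730575))
```

View pics/w1.png

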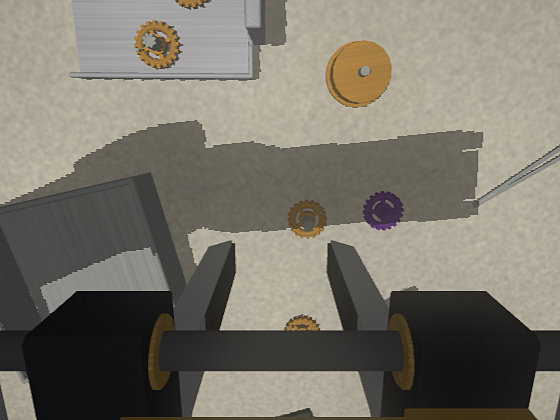

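Wrist view: wheel A sits at (308,219) between the fingertips in the image, the purple decoy at (383,210), wheel B at (302,327), and the tray at the top left. I'll zoom in on A.

Run:
```python
from h import *
f=cv2.imread("pics/w1.png");crop(f,270,180,410,260,"w1c",5)
```

```text
(no output)
```

View pics/w1c.png

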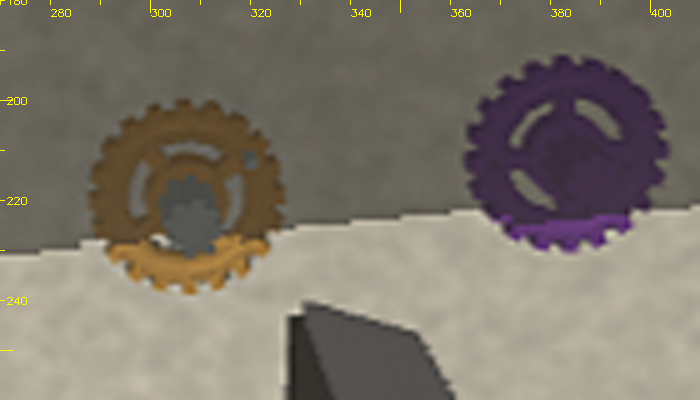

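Run:
```python
from h import *
r=cam("wrist");print(atz(r,307.6,219.4,7),atz(r,307.5,222,26),atz(r,319.8,212,9),atz(r,308,217,26))
```

```text
[682.22918339  61.03420841   7.        ] [681.0328406   64.27881908  26.        ] [695.06386703  67.94456599   9.        ] [681.99449827  69.21996178  26.        ]
```

The pose may still have been settling when that image was taken, so I'll take it again at rest.

```bash
cat > look.py <<'E'
from h import *
import sys
n=sys.argv[1];x0,y0,x1,y1,k=map(int,sys.argv[2:7])
env.snapshot(n)if n=="wrist" else 0
r=cam(n);s=env.observe();
import pickle;pickle.dump(r,open(f"pics/{sys.argv[7]}.pkl","wb"))
cv2.imwrite(f"pics/{sys.argv[7]}.png",r["frame"]);crop(r["frame"],x0,y0,x1,y1,sys.argv[7]+"c",k)
E
python3 st.py; python3 look.py wrist 270 180 410 260 5 w2; python3 st.py
```

```text
t 1.6 p [656.25 101.6  187.96] x [-0.11 -0.99  0.01] y [ 0.   -0.01 -1.  ] z [ 0.99 -0.11  0.  ] q [-0.41  0.69  0.38  1.5  -0.28  1.   -0.07] F [-0.64 -0.74  0.45] op 39.8
t 1.7 p [653.07 109.55 188.24] x [-0.1 -1.   0. ] y [-0. -0. -1.] z [ 1.  -0.1 -0. ] q [-0.42  0.69  0.37  1.5  -0.28  1.   -0.07] F [-0.33  0.41 -0.49] op 33.8
```

View pics/w2c.png

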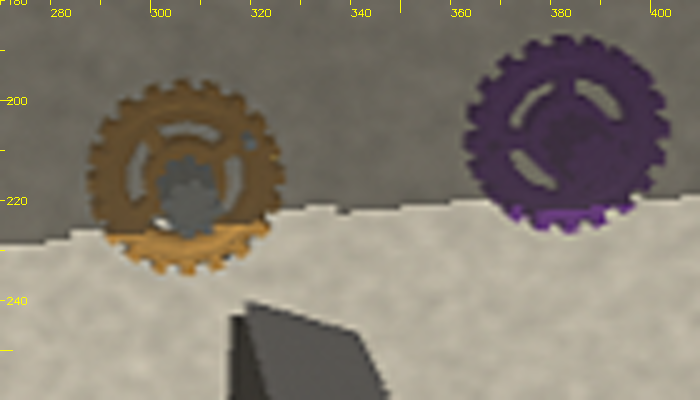

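```bash
for i in 1 2 3; do python3 -m crank '[0.3,0,0,0,0,0,0]' | sed -n 1,2p; done; python3 st.py;python3 look.py wrist 270 180 410 260 5 w3; python3 st.py
python3 - <<'E'
import pickle
from h import *
r=pickle.load(open("pics/w3.pkl","rb")); print(r["cam_to_world"][:3,3])
E
```

```text
clock: 1.82
tool_pos: [652.2, 113.1, 188.9]
clock: 1.95
tool_pos: [652.4, 113.2, 189.3]
clock: 2.08
tool_pos: [652.6, 112.4, 189.3]
t 2.08 p [652.63 112.36 189.34] x [-0.1 -1.  -0. ] y [ 0.  0. -1.] z [ 1.  -0.1  0. ] q [-0.42  0.69  0.37  1.5  -0.28  1.   -0.07] F [-0.08  0.1  -0.  ] op 33.0
t 2.17 p [652.78 111.77 189.23] x [-0.1 -1.  -0. ] y [ 0.  0. -1.] z [ 1.  -0.1  0. ] q [-0.42  0.69  0.37  1.5  -0.28  1.   -0.07] F [-0.33 -0.65  0.48] op 33.3
[659.41494059 183.67442622 369.36902373]
```

View pics/w3c.png

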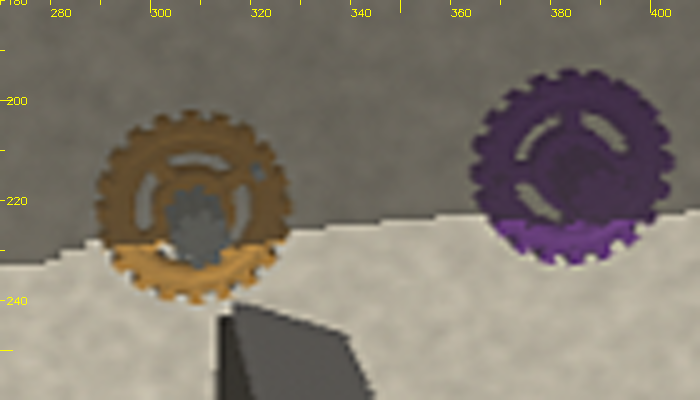

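```bash
cat > px.py <<'E'
# px.py name u v z [u v z...]
from h import *
import sys,pickle
r=pickle.load(open(f"pics/{sys.argv[1]}.pkl","rb"));a=list(map(float,sys.argv[2:]))
for i in range(0,len(a),3): print(np.round(atz(r,*a[i:i+3]),1))
E
python3 px.py w3 308.6 221.4 7 309 217.5 26 321.2 214 9 209 165 18 ; tail -1 log.txt; python3 st.py
```

```text
[676.8  74.    7. ]
[676.6  83.6  26. ]
[689.9  81.1   9. ]
[586.3 142.2  18. ]
[[-0.42271806551464697, 0.6896250783954623, 0.37324870432358365, 1.504395150773742, -0.279618925826353, 1.0002245332337687, -0.07214783280374013], [652.7836737272728, 111.77204374957776, 189.23400221500717], [-0.47514109974864643, 0.5235958020004555, -0.5235348766162521, 0.4753941569093506]]
t 2.17 p [652.78 111.77 189.23] x [-0.1 -1.  -0. ] y [ 0.  0. -1.] z [ 1.  -0.1  0. ] q [-0.42  0.69  0.37  1.5  -0.28  1.   -0.07] F [-0.33 -0.65  0.48] op 33.3
```

```bash
python3 -m crank '[0.3,0.8,-1.3,-2,0,0,-8, 0.3,1.6,-2.6,-5,0,0,-16, 0.3,2.2,-3.5,-8,0,0,-24, 0.3,2.4,-3.8,-10.5,0,0,-30, 0.3,2.4,-3.8,-12,0,0,-30]'; python3 -m crank '[0.3,0,0,0,0,0,0,0.3,0,0,0,0,0,0]';python3 st.py;python3 look.py wrist 200 180 400 400 3 w4
```

```text
clock: 2.8
tool_pos: [676.4, 73.0, 67.5]
orientation: [-0.324, 0.629, -0.629, 0.323]
ft_force: [0.1, 1.1, -0.5]
opening: 32.7
clock: 3.05
tool_pos: [677.7, 73.4, 70.1]
orientation: [0.323, -0.629, 0.629, -0.324]
ft_force: [-0.5, 0.4, 0.3]
opening: 32.7
t 3.05 p [677.73  73.42  70.11] x [-0.58 -0.81 -0.  ] y [ 0.  0. -1.] z [ 0.81 -0.58  0.  ] q [-0.39  0.87  0.45  1.54 -0.46  0.84 -0.39] F [-0.53  0.43  0.3 ] op 32.7
```

View pics/w4.png

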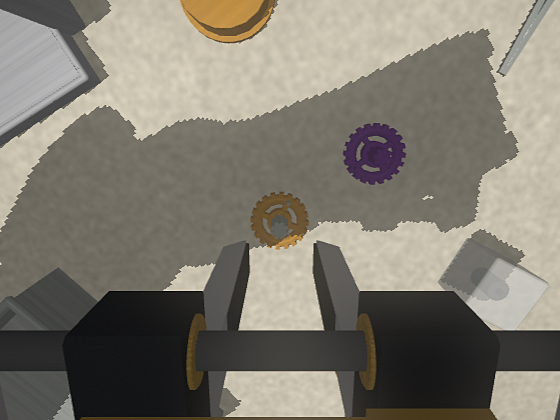

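```bash
python3 px.py w4 279.5 220 7; python3 -m crank '[0.3,0,0,-2,0,0,0, 0.3,0,0,-4,0,0,0, 0.3,0,0,-5.4,0,0,0, 0.3,0,0,-5.9,0,0,0, 0.3,0,0,-5.9,0,0,0]';python3 st.py;python3 look.py wrist 200 180 400 400 3 w5
```

```text
[677.4  74.4   7. ]
clock: 3.78
tool_pos: [676.8, 72.9, 9.4]
orientation: [-0.323, 0.629, -0.629, 0.323]
ft_force: [-0.5, 0.5, -0.1]
opening: 33.0
t 3.77 p [676.79  72.94   9.44] x [-0.58 -0.81  0.  ] y [-0. -0. -1.] z [ 0.81 -0.58 -0.  ] q [-0.37  0.95  0.41  1.56 -0.5   0.74 -0.36] F [-0.55  0.49 -0.08] op 33.0
```

View pics/w5.png

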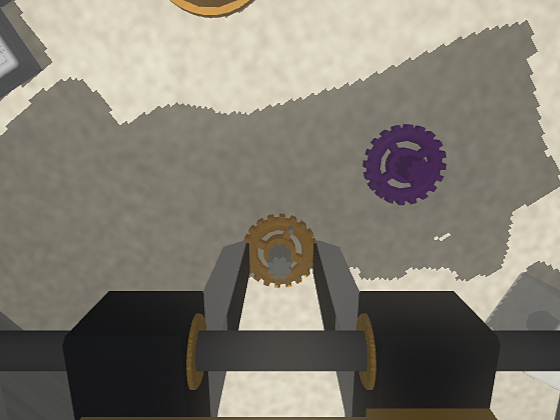

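The fingertips straddle the pinion at (280,262) just above the disc, and the pin at (293,228) is clear of the jaws. Close and lift.

```bash
python3 -m crank '[1,0,0,0,0,0,0,1,0,0,0,0,0,0,1,0,0,0,0,0,0,1,0,0,0,0,0,0]';python3 -m crank '[1,0,0,1,0,0,0,1,0,0,3,0,0,5,1,0,0,5,0,0,13,1,0,0,6.5,0,0,21,1,0,0,7,0,0,30]';python3 look.py wrist 200 180 400 400 3 w6;python3 st.py
```

```text
clock: 4.38
tool_pos: [677.2, 73.1, 10.4]
orientation: [0.323, -0.629, 0.629, -0.323]
ft_force: [0.3, 0.6, 1.7]
opening: 10.7
clock: 5.0
tool_pos: [677.8, 72.9, 81.8]
orientation: [0.476, -0.522, 0.523, -0.477]
ft_force: [-0.3, -1.0, -1.1]
opening: 10.9
t 5.1 p [677.66  72.86  81.41] x [-0.1 -1.  -0. ] y [ 0.  0. -1.] z [ 1.  -0.1  0. ] q [-0.32  0.83  0.31  1.53 -0.32  0.82  0.01] F [ 1.2  -0.09 -0.65] op 10.7
```

View pics/w6.png

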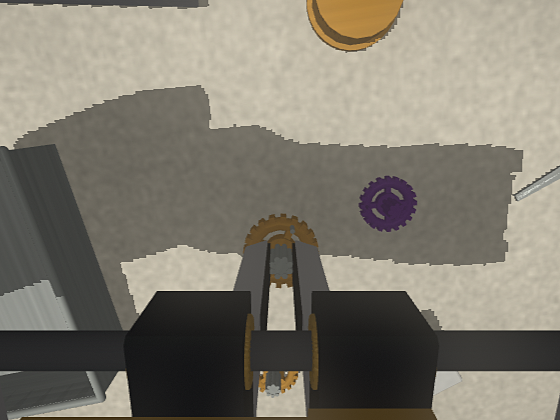

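```bash
python3 -m crank '[1,-1.2,3,1,0,0,0,1,-2.7,7,2,0,0,0,1,-4.5,11.5,2,0,0,0,1,-6.2,15.5,2,0,0,0,1,-6.8,17.3,2,0,0,0]';python3 -m crank '[1,0,0,0,0,0,0,1,0,0,0,0,0,0,1,0,0,0,0,0,0]'; python3 st.py;python3 look.py wrist 0 0 560 300 1 w7;python3 st.py
```

```text
clock: 5.72
tool_pos: [607.3, 249.4, 99.6]
orientation: [-0.475, 0.524, -0.523, 0.475]
ft_force: [0.9, 0.1, -0.4]
opening: 10.9
clock: 6.1
tool_pos: [610.1, 243.4, 100.1]
orientation: [0.474, -0.524, 0.525, -0.474]
ft_force: [-0.1, -0.8, -0.9]
opening: 11.0
t 6.1 p [610.06 243.42 100.07] x [-0.1  -0.99  0.  ] y [ 0. -0. -1.] z [ 0.99 -0.1   0.  ] q [-0.62  0.78  0.35  1.6  -0.33  0.82 -0.24] F [-0.07 -0.81 -0.87] op 11.0
t 6.2 p [609.69 244.34 100.02] x [-0.1  -0.99  0.  ] y [ 0. -0. -1.] z [ 0.99 -0.1   0.  ] q [-0.62  0.78  0.35  1.6  -0.33  0.82 -0.24] F [ 0.78 -0.98 -0.05] op 11.2
```

View pics/w7.png

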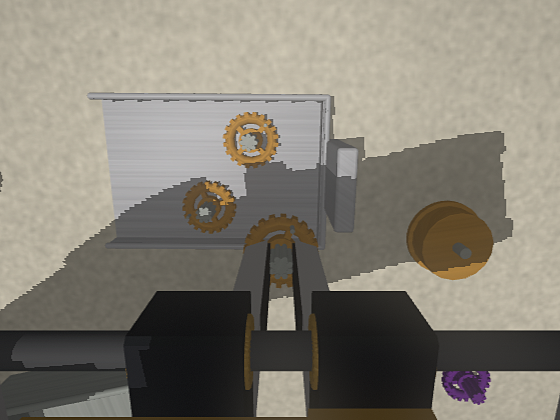

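```bash
python3 px.py w7 251 139 10 209 207 10 89 95 18 331 96 18 106 243 18
```

```text
[593.4 299.2  10. ]
[555.8 252.3  10. ]
[488.5 339.9  18. ]
[651.5 322.7  18. ]
[476.7 234.4  18. ]
```

Run:
```python
from h import *
f=cv2.imread("pics/w7.png");crop(f,80,80,380,260,"w7c",2) if 0 else crop(f,170,80,380,260,"w7c",3)
```

```text
(no output)
```

View pics/w7c.png

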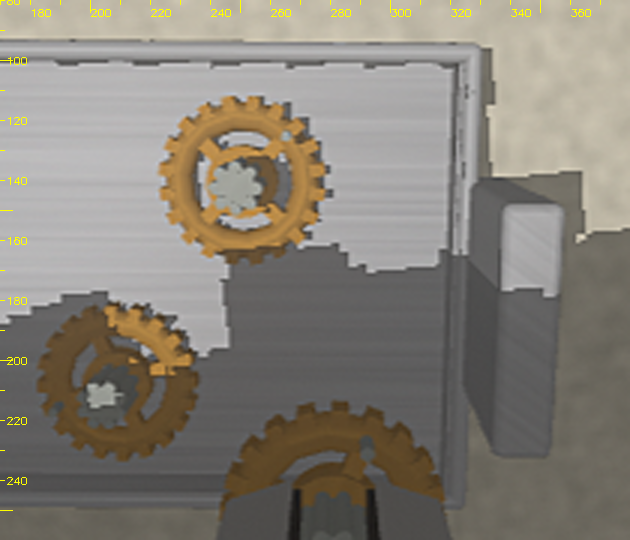

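```bash
python3 px.py w7 337.7 148.3 72 357.3 149 72 353.7 232 72 334.7 232.3 72 330 95.3 18; python3 st.py
```

```text
[646.2 293.   72. ]
[657.  291.6  72. ]
[652.5 243.2  72. ]
[641.3 244.1  72. ]
[650.8 323.2  18. ]
t 6.2 p [609.69 244.34 100.02] x [-0.1  -0.99  0.  ] y [ 0. -0. -1.] z [ 0.99 -0.1   0.  ] q [-0.62  0.78  0.35  1.6  -0.33  0.82 -0.24] F [ 0.78 -0.98 -0.05] op 11.2
```

```bash
python3 -m crank '[1,0,0,-2,0,0,0,1,0,0,-4.5,0,0,0,1,0,0,-6.5,0,0,0,1,0,0,-7.9,0,0,0,1,0,0,-8.5,0,0,0]';python3 -m crank '[1,0,0,0,0,0,0,0.6,0,0,0,0,0,0,0.3,0,0,0,0,0,0]';python3 -m crank '[0.3,0,0,0,0,0,0,0.3,0,0,2,0,0,0,0.3,0,0,5,0,0,0,0.3,0,0,8,0,0,0,0.3,0,0,10,0,0,0]'; python3 look.py wrist 0 0 560 300 1 w8;python3 st.py
```

```text
clock: 6.82
tool_pos: [608.5, 245.8, 13.7]
orientation: [-0.475, 0.524, -0.524, 0.475]
ft_force: [0.1, -0.5, -0.0]
opening: 11.1
clock: 7.2
tool_pos: [609.5, 246.3, 15.8]
orientation: [0.475, -0.524, 0.524, -0.475]
ft_force: [-0.1, -0.6, 0.3]
opening: 25.3
clock: 7.82
tool_pos: [610.0, 246.4, 117.9]
orientation: [0.474, -0.523, 0.524, -0.476]
ft_force: [0.5, -0.8, -0.4]
opening: 32.8
t 7.92 p [610.83 246.64 118.18] x [-0.1 -1.  -0. ] y [ 0.  0. -1.] z [ 1.  -0.1  0. ] q [-0.63  0.76  0.35  1.59 -0.33  0.85 -0.25] F [0.23 0.14 0.12] op 33.2
```

View pics/w8.png

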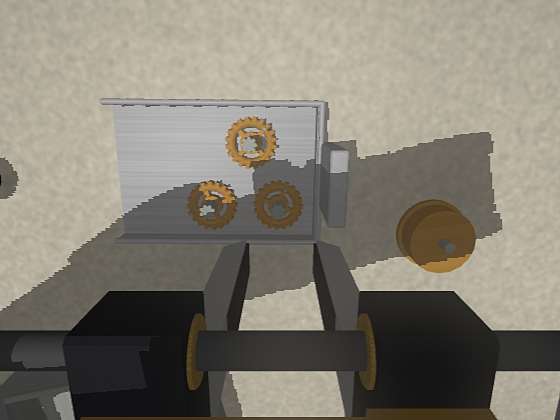

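```bash
python3 -m crank '[0.3,1,-6,0,0,0,0,0.3,2,-12,0,0,0,0,0.3,3,-18,0,0,0,0,0.3,4,-24,0,0,0,0,0.3,4.6,-28,0,0,0,0]';python3 -m crank '[0.3,0.3,-2.2,0,0,0,0,0.3,0.3,-2.2,0,0,0,0,0.3,0.3,-2.2,0,0,0,0,0.3,0.3,-2.2,0,0,0,0]'; python3 look.py wrist 220 150 360 260 5 w9;python3 st.py
```

```text
clock: 8.55
tool_pos: [654.3, -38.0, 114.1]
orientation: [0.475, -0.525, 0.525, -0.473]
ft_force: [-0.1, 0.2, 0.2]
opening: 33.3
clock: 9.05
tool_pos: [658.0, -52.9, 114.8]
orientation: [-0.476, 0.523, -0.523, 0.476]
ft_force: [-0.5, 0.1, 0.0]
opening: 32.4
t 9.15 p [658.03 -53.92 114.97] x [-0.1 -1.  -0. ] y [-0.  0. -1.] z [ 1.  -0.1 -0. ] q [-0.14  0.76  0.32  1.58 -0.29  0.85  0.19] F [-0.79  0.94 -1.18] op 33.0
```

View pics/w9c.png

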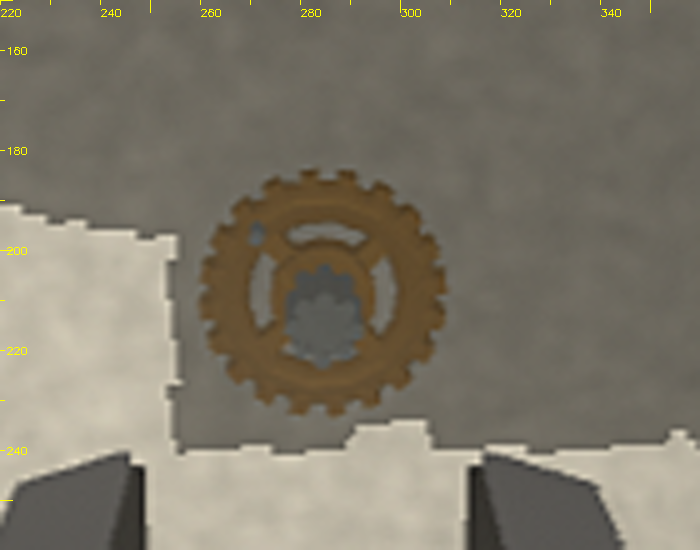

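View pics/w9.png

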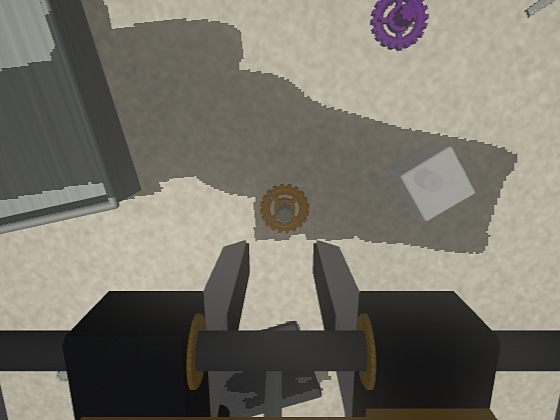

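```bash
python3 px.py w9 284.6 208.4 7
```

```text
[660.1 -56.2   7. ]
```

```bash
python3 -m crank '[0.3,0.1,-0.1,-2.5,0,0,8,0.3,0.2,-0.3,-5.5,0,0,16,0.3,0.2,-0.3,-8.3,0,0,25,0.3,0.2,-0.3,-10,0,0,25,0.3,0.2,-0.3,-10.5,0,0,25]';python3 -m crank '[0.3,0,0,0,0,0,0,0.3,0,0,0,0,0,0]'; python3 look.py wrist 180 200 380 420 2 w10; python3 st.py
```

```text
clock: 9.78
tool_pos: [659.5, -58.5, 9.1]
orientation: [0.577, -0.41, 0.409, -0.576]
ft_force: [0.3, 0.2, 0.2]
opening: 33.1
clock: 10.02
tool_pos: [660.9, -58.9, 11.1]
orientation: [-0.577, 0.408, -0.409, 0.577]
ft_force: [0.2, 0.2, 0.2]
opening: 32.8
t 10.12 p [660.72 -58.88  10.97] x [ 0.33 -0.94  0.  ] y [ 0. -0. -1.] z [0.94 0.33 0.  ] q [-0.04  0.89  0.16  1.62 -0.2   0.65  0.56] F [ 0.29  0.22 -1.02] op 33.2
```

View pics/w10c.png

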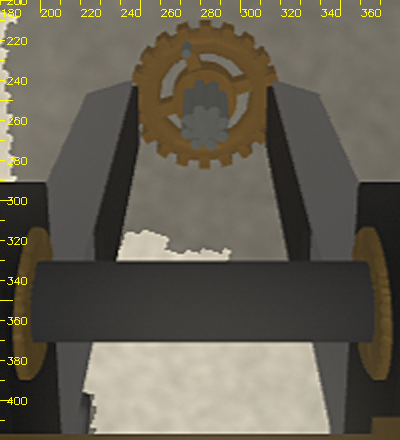

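```bash
python3 -m crank '[1,0,0.1,0,0,0,0,1,0,0.2,0,0,0,0,1,0,0.2,0,0,0,0,1,0,0.2,0,0,0,0]';python3 -m crank '[1,0,0,1.5,0,0,0,1,0,0,4,0,0,-5,1,0,0,7,0,0,-11,1,-0.5,2,9,0,0,-18,1,-2,6,9.5,0,0,-25]';python3 -m crank '[1,-1.8,6,0,0,0,0,1,-3.8,12,0,0,0,0,1,-5.8,18,0,0,0,0,1,-7.8,24,0,0,0,0,1,-9.4,28.5,0,0,0,0]';python3 -m crank '[1,-0.5,1.2,0,0,0,0,1,-0.7,1.4,0,0,0,0,1,-0.7,1.4,0,0,0,0]'; python3 look.py wrist 0 0 560 300 1 w11; python3 st.py
```

```text
clock: 10.62
tool_pos: [660.1, -56.6, 10.1]
orientation: [-0.577, 0.409, -0.409, 0.577]
ft_force: [-0.0, 0.5, 1.1]
opening: 11.0
clock: 11.25
tool_pos: [641.8, 0.9, 107.8]
orientation: [0.472, -0.524, 0.527, -0.474]
ft_force: [-0.6, 0.3, -1.5]
opening: 11.0
clock: 11.88
tool_pos: [544.9, 291.2, 105.9]
orientation: [-0.475, 0.524, -0.523, 0.476]
ft_force: [0.8, 0.1, -0.7]
opening: 10.9
clock: 12.25
tool_pos: [540.0, 299.8, 105.4]
orientation: [0.474, -0.524, 0.525, -0.474]
ft_force: [-0.4, -0.2, -0.8]
opening: 11.4
t 12.35 p [540.08 299.76 105.3 ] x [-0.1  -0.99  0.  ] y [ 0. -0. -1.] z [ 0.99 -0.1   0.  ] q [-0.77  0.73  0.37  1.71 -0.35  0.77 -0.34] F [ 0.1   0.85 -0.11] op 10.9
```

View pics/w11.png

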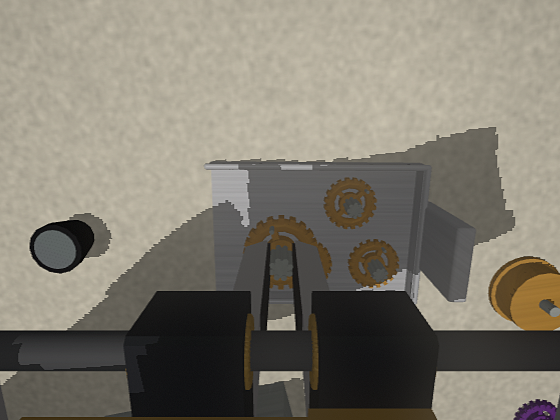

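```bash
python3 -m crank '[1,0,0.2,-2,0,0,0,1,0,0.2,-4.5,0,0,0,1,0,0.2,-6.8,0,0,0,1,0,0.2,-8.4,0,0,0,1,0,0.2,-9,0,0,0]';python3 -m crank '[1,0,0,0,0,0,0,0.6,0,0,0,0,0,0,0.3,0,0,0,0,0,0]';python3 -m crank '[0.3,0,0,0,0,0,0,0.3,0,0,2,0,0,0,0.3,0,0,5,0,0,0,0.3,0,0,8,0,0,0,0.3,0,0,11,0,0,0]'; python3 look.py scene 140 170 310 345 4 s2;python3 st.py
```

```text
clock: 12.98
tool_pos: [538.4, 303.3, 13.3]
orientation: [-0.476, 0.524, -0.524, 0.474]
ft_force: [-1.0, -0.2, -0.2]
opening: 11.1
clock: 13.35
tool_pos: [539.5, 304.4, 15.8]
orientation: [0.475, -0.524, 0.524, -0.476]
ft_force: [0.1, 0.4, 0.5]
opening: 25.8
clock: 13.98
tool_pos: [539.3, 304.2, 127.5]
orientation: [0.474, -0.524, 0.524, -0.475]
ft_force: [0.9, 0.5, -0.3]
opening: 33.1
t 14.03 p [541.76 305.15 131.45] x [-0.1 -1.  -0. ] y [ 0.01  0.   -1.  ] z [ 1.   -0.1   0.01] q [-0.79  0.7   0.38  1.69 -0.34  0.81 -0.35] F [ 0.35 -0.54  2.47] op 32.8
```

View pics/s2.png

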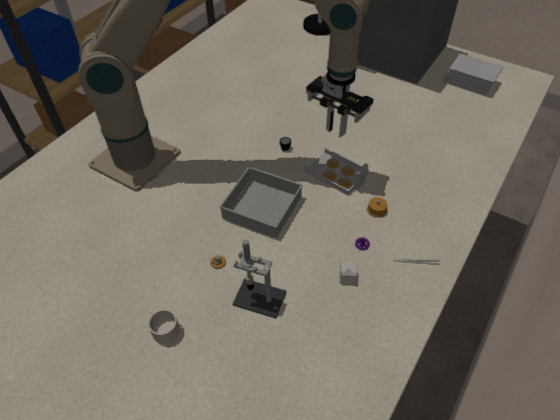

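```bash
python3 -m crank '[0.3,-0.9,-5.5,0,0,0,6,0.3,-1.9,-11.5,0,0,0,13,0.3,-2.9,-17.5,0,0,0,20,0.3,-3.9,-23.5,0,0,0,27,0.3,-4.9,-29.5,0,0,0,34]';python3 -m crank '[0.3,-0.9,-5.5,0,0,0,7,0.3,-1.8,-11,0,0,0,14,0.3,-2.6,-15.5,-0.5,0,0,21,0.3,-3,-18,-1,0,0,26,0.3,-3,-18.3,-1.5,0,0,26]';python3 -m crank '[0.3,0,0,0,0,0,0,0.3,0,0,0,0,0,0]'; python3 look.py wrist 180 120 380 270 4 w12;python3 st.py
```

```text
clock: 14.65
tool_pos: [490.0, 7.1, 126.0]
orientation: [-0.608, 0.36, -0.361, 0.608]
ft_force: [0.4, -0.4, 0.6]
opening: 32.8
clock: 15.28
tool_pos: [459.7, -176.3, 110.5]
orientation: [0.673, -0.217, 0.218, -0.672]
ft_force: [-0.3, 0.5, -0.2]
opening: 33.0
clock: 15.52
tool_pos: [460.5, -172.2, 110.2]
orientation: [-0.673, 0.215, -0.216, 0.674]
ft_force: [0.4, -0.1, -0.0]
opening: 32.7
t 15.62 p [ 460.52 -172.53  110.19] x [ 0.81 -0.58  0.  ] y [ 0.  0. -1.] z [0.58 0.81 0.  ] q [ 0.3   0.55  0.    2.05 -0.    0.55  1.26] F [0.14 0.38 0.57] op 33.0
```

View pics/w12.png

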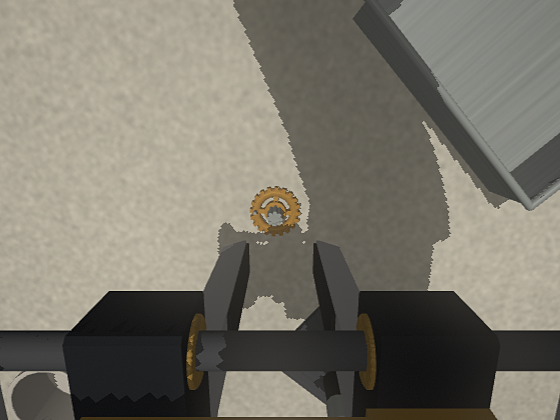

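View pics/w12c.png

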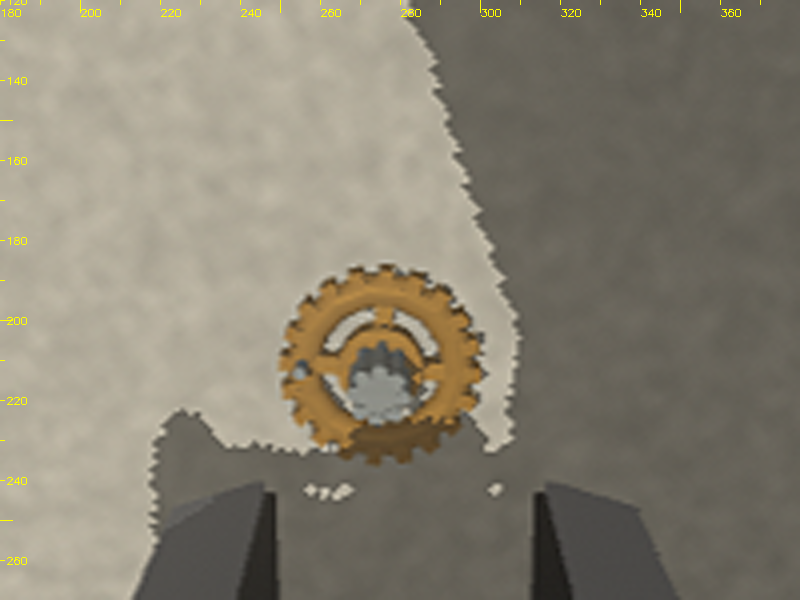

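```bash
python3 px.py w12 275.2 211 7
```

```text
[ 459.5 -178.3    7. ]
```

```bash
python3 -m crank '[0.3,0,-0.2,-1,0,0,9,0.3,-0.1,-0.4,-3,0,0,18,0.3,-0.1,-0.6,-5,0,0,27,0.3,-0.1,-0.6,-7,0,0,36,0.3,-0.1,-0.6,-8,0,0,45]';python3 -m crank '[0.3,0,0,-1.2,0,0,0,0.3,0,0,-2,0,0,0,0.3,0,0,-2,0,0,0]'; python3 look.py wrist 180 200 380 420 2 w13; python3 st.py
```

```text
clock: 16.25
tool_pos: [458.9, -179.0, 29.1]
orientation: [-0.704, -0.06, 0.06, 0.705]
ft_force: [0.0, -0.2, -0.2]
opening: 32.9
clock: 16.62
tool_pos: [458.8, -179.6, 9.5]
orientation: [-0.705, -0.057, 0.058, 0.705]
ft_force: [-0.3, -0.5, 0.1]
opening: 32.8
t 16.73 p [ 459.16 -179.77   10.13] x [0.99 0.16 0.  ] y [ 0. -0. -1.] z [-0.16  0.99 -0.  ] q [ 0.41  0.74 -0.14  2.09  0.31  0.33  1.75] F [ 0.27  0.45 -0.05] op 33.1
```

View pics/w13c.png

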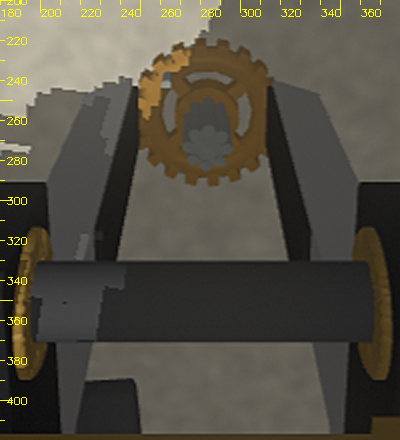

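```bash
python3 -m crank '[1,0,0,0,0,0,0,1,0,0,0,0,0,0,1,0,0,0,0,0,0,1,0,0,0,0,0,0]';python3 -m crank '[1,0,0,1.5,0,0,0,1,0,0,4.5,0,0,0,1,0,0,8,0,0,0,1,0.2,2,10,0,0,-4,1,0.7,6,10.5,0,0,-8]';python3 -m crank '[1,0.7,6,0,0,0,0,1,1.4,12,0,0,0,0,1,2.1,18,0,0,0,0,1,2.8,24,0,0,0,0,1,3.5,30,0,0,0,0]';python3 -m crank '[1,0.7,5,0,0,0,0,1,1,7.5,0,0,0,0,1,1.1,8.3,0,0,0,0,1,1.1,8.3,0,0,0,0,1,1.1,8.3,0,0,0,0]'; python3 look.py wrist 0 0 560 300 1 w14; python3 st.py
```

```text
clock: 17.23
tool_pos: [459.1, -180.0, 10.2]
orientation: [0.705, 0.058, -0.058, -0.705]
ft_force: [-0.1, 0.6, 3.6]
opening: 10.9
clock: 17.85
tool_pos: [466.9, -121.3, 117.2]
orientation: [0.708, 0.008, -0.005, -0.707]
ft_force: [0.3, 1.1, -1.4]
opening: 10.8
clock: 18.48
tool_pos: [501.0, 182.0, 115.9]
orientation: [-0.707, -0.009, 0.008, 0.707]
ft_force: [1.4, 0.7, -0.3]
opening: 11.6
clock: 19.1
tool_pos: [512.1, 261.0, 115.1]
orientation: [0.708, 0.008, -0.008, -0.707]
ft_force: [-0.2, -0.3, 0.3]
opening: 10.9
t 19.2 p [512.18 261.36 115.09] x [ 1.    0.02 -0.  ] y [-0. -0. -1.] z [-0.02  1.   -0.  ] q [-0.43  0.64 -0.14  1.82  0.13  0.7   0.95] F [-0.19  0.01  0.18] op 11.0
```

View pics/w14.png

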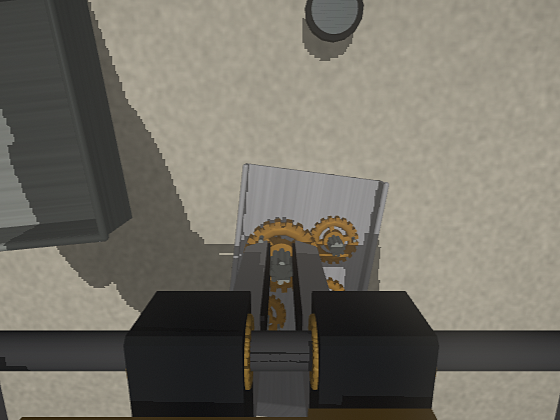

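```bash
python3 -m crank '[1,0,0.1,-2.5,0,0,0,1,0,0.1,-5,0,0,0,1,0,0.1,-7.5,0,0,0,1,0,0.1,-9.3,0,0,0,1,0,0.1,-10,0,0,0]';python3 -m crank '[1,0,0,0,0,0,0,0.6,0,0,0,0,0,0,0.6,0,0,0,0,0,0,0.6,0,0,0,0,0,0]';python3 -m crank '[0.6,0,0,2,0,0,0,0.6,0,0,5,0,0,0,0.3,0,0,8,0,0,0,0.3,0,0,11,0,0,0,0.3,0,0,12,0,0,0]'; python3 st.py; python3 look.py wrist 0 0 560 300 1 w15
```

```text
clock: 19.82
tool_pos: [511.6, 263.3, 14.0]
orientation: [0.707, 0.008, -0.009, -0.707]
ft_force: [-0.3, -0.3, 0.4]
opening: 11.3
clock: 20.32
tool_pos: [512.3, 264.3, 15.5]
orientation: [-0.707, -0.009, 0.008, 0.707]
ft_force: [0.1, -0.2, 1.1]
opening: 19.0
clock: 20.95
tool_pos: [513.0, 264.6, 136.8]
orientation: [-0.706, -0.01, 0.008, 0.708]
ft_force: [0.3, 0.2, -0.8]
opening: 33.0
t 20.95 p [512.98 264.63 136.85] x [1.   0.02 0.  ] y [ 0.  0. -1.] z [-0.02  1.    0.  ] q [-0.43  0.61 -0.14  1.8   0.12  0.74  0.96] F [ 0.34  0.16 -0.82] op 33.0
```

View pics/w15.png

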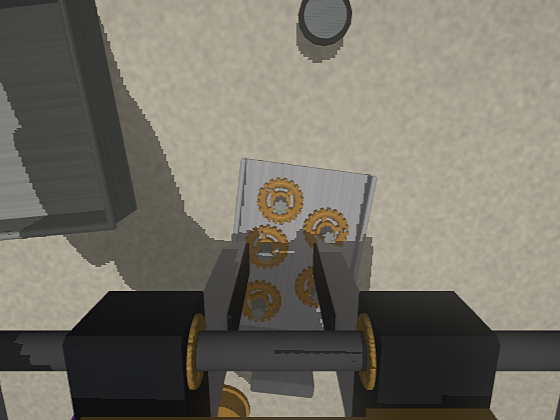

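All five wheels are in the tray. Before pouring I'll fit a simple arm model to the logged readings to check that the 50° tip pose is within reach.

```bash
cat > kin.py <<'E'
import numpy as np, json, os
from scipy.spatial.transform import Rotation as R
from scipy.optimize import least_squares
def fk(q,p):
    d1,d3,d5,d7,a3,a6,c1,c7=p[:8]
    M=R.from_euler('z',q[0]*p[8]+c1);P=np.array([0,0,d1])
    M=M*R.from_euler('y',q[1]);M=M*R.from_euler('z',q[2]*p[8]);P=P+M.apply([a3,0,d3])
    M=M*R.from_euler('y',q[3]);P=P+M.apply([-a3,0,0]);M=M*R.from_euler('z',q[4]*p[8]);P=P+M.apply([0,0,d5])
    M=M*R.from_euler('y',q[5]);P=P+M.apply([a6,0,0]);M=M*R.from_euler('z',q[6]*p[8]+c7)
    P=P+M.apply([0,0,d7]);
    return P,M*R.from_matrix(np.array([[0,0,1],[1,0,0],[0,1,0]],float))   # tool y = flange z ; 
def load():
    return [eval(l) for l in open('log.txt')]
def fit():
    L=load();best=None
    for sg in(1,-1):
      for c1 in (-2.4,2.4,0,0.8,-.8,3.1):
       for c7 in (0,1.57,3.14,-1.57):
        f=lambda x:np.concatenate([np.r_[(fk(q,np.r_[x,sg])[0]-t)/1000,.3*(fk(q,np.r_[x,sg])[1].inv()*R.from_quat(o)).as_rotvec()] for q,t,o in L])
        s=least_squares(f,[300,400,400,250,0,0,c1,c7],x_scale=[100,100,100,100,10,10,1,1])
        if best is None or s.cost<best[0]: best=(s.cost,np.r_[s.x,sg])
    return best
if __name__=="__main__":
    b=fit();print(b);np.save('kin.npy',b[1])
    for q,t,o in load(): print(np.round(fk(q,b[1])[0]-t,1),np.round((fk(q,b[1])[1].inv()*R.from_quat(o)).as_rotvec(),3))
E
python3 kin.py; python3 look.py scene 270 130 410 280 4 s3
```

```text
(np.float64(8.144850028805652e-05), array([ 3.45086261e+02,  5.64354167e+02,  3.88089180e+02,  3.81900655e+02,
        3.61389733e+00,  1.17971812e+01, -4.55663858e-02, -3.18715886e+00,
       -1.00000000e+00]))
[ 1.4 -0.1  4.3] [-0. -0. -0.]
[ 0.1 -0.8  0.6] [-0. -0.  0.]
[-0.1 -1.   0.4] [0. 0. 0.]
[ 0.  -0.8  0.6] [ 0. -0. -0.]
[ 0.1 -0.8  0.6] [-0. -0.  0.]
[ 0.1 -0.8  0.6] [-0. -0.  0.]
[ 0.1 -0.8  0.6] [-0. -0.  0.]
[-0.2 -0.9 -3.4] [-0. -0.  0.]
[-0.5 -0.5 -4.4] [ 0. -0. -0.]
[ 0.  -1.3 -1.5] [-0. -0.  0.]
[-0.3 -0.2 -1.4] [ 0. -0.  0.]
[-0.3 -0.1 -1.4] [ 0. -0.  0.]
[-0.3 -0.1 -1.4] [ 0. -0.  0.]
[-0.1 -0.3 -1.1] [-0.  0.  0.]
[-0.2 -0.4 -0.7] [-0. -0. -0.]
[-0.3 -0.7 -1.3] [ 0. -0.  0.]
[-1.5  1.4 -1.5] [ 0. -0.  0.]
[-1.2  1.2 -1. ] [-0.  0.  0.]
[1.4 5.6 2.1] [ 0. -0.  0.]
[1.1 2.1 1.2] [ 0. -0. -0.]
[0.4 0.9 3.8] [-0. -0. -0.]
[0.5 0.9 4.3] [0. 0. 0.]
```

View pics/s3.png

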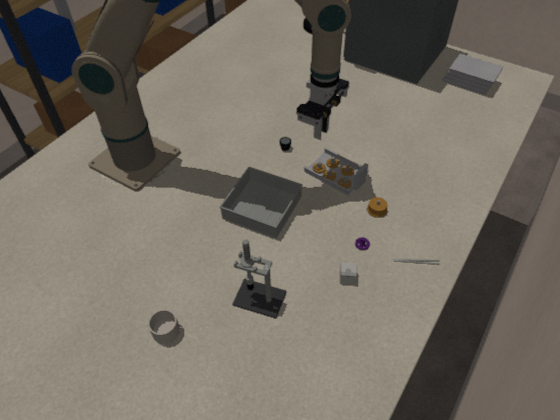

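```bash
cat > ik.py <<'E'
from kin import *
p=np.load('kin.npy')
lo=np.array([-3.06,-.37,-1.25,.18,-1.1,.23,-2.94])+.03;hi=np.array([3.06,2.12,1.32,2.47,4.24,1.98,2.94])-.03
def ik(P,M,q0):
    best=None
    for q in q0:
        s=least_squares(lambda q:np.r_[(fk(q,p)[0]-P)/1000,.3*(M.inv()*fk(q,p)[1]).as_rotvec(),.0005*(q-q0[0])],np.clip(q,lo+1e-3,hi-1e-3),bounds=(lo,hi))
        if best is None or s.cost<best.cost: best=s
    P2,M2=fk(best.x,p);return best.x,np.linalg.norm(P2-P),np.degrees((M.inv()*M2).magnitude())
def tool_from_tray(lip,psi,th):
    T=R.from_euler('z',psi,degrees=True)*R.from_euler('y',-th,degrees=True)
    P=np.array(lip)+T.apply([166,0,30]); 
    M=T*R.from_matrix(np.array([[0,0,1],[-1,0,0],[0,-1,0]],float)) # cols: x=-Y, y=-Z, z=+X
    return P,M
if __name__=="__main__":
    np.set_printoptions(precision=2,suppress=True)
    q0=[np.array([-.43,.61,-.14,1.8,.12,.74,0]),np.array([-.1,.3,.3,2.1,-.3,.4,.2]),np.array([-.1,.0,.3,2.3,-.3,.4,.2])]
    for psi in (-30,-15,0,6,15,30):
      for th in (0,30,50):
        d=np.array([np.cos(np.radians(psi)),np.sin(np.radians(psi))]);l=np.array([450,43])+25*d
        P,M=tool_from_tray([l[0],l[1],62],psi,th);print(psi,th,P,*ik(P,M,q0))
E
python3 ik.py
```

```text
-30 0 [615.41 -52.5   92.  ] [-0.05  0.72  0.14  1.72 -0.14  0.71 -0.35] 0.00011329752115226331 6.0308855463978924e-05
-30 30 [583.16 -33.88 170.98] [-0.32  0.47  0.14  2.24  1.47  0.26 -2.15] 0.01256265488708216 0.004838767811528317
-30 50 [544.16 -11.36 208.45] [ 0.24  0.84 -1.22  2.44  1.72  1.55 -2.68] 13.888918719171427 3.341570691152445
-15 0 [634.49  -6.43  92.  ] [-0.08  0.74  0.07  1.67 -0.07  0.74 -0.23] 0.000156517579649982 5.3669241254902385e-05
-15 30 [598.52   3.2  170.98] [ 0.16  0.5  -0.5   2.25  1.71  0.45 -2.1 ] 0.007125954296949962 0.0028419681754647645
-15 50 [555.02  14.86 208.45] [ 0.35  0.75 -1.22  2.44  1.84  1.29 -2.42] 27.05279024928314 6.454708698713908
0 0 [641.  43.  92.] [-0.12  0.75  0.01  1.64 -0.01  0.75 -0.11] 0.00018460549817224086 5.5174529553290796e-05
0 30 [603.76  43.   170.98] [ 0.38  0.57 -0.8   2.26  1.78  0.5  -1.89] 0.005894163992795681 0.0024694603808735147
0 50 [558.72  43.   208.45] [ 0.54  0.67 -1.22  2.44  2.    0.94 -2.17] 34.784707209175494 8.289873457313966
6 0 [639.95  62.96  92.  ] [-0.13  0.75 -0.02  1.64  0.02  0.75 -0.06] 0.000
[... 245 characters left out ...]
8.532152062641272
15 0 [634.49  92.43  92.  ] [-0.16  0.75 -0.06  1.65  0.06  0.75  0.02] 0.00019626307644325994 6.225849952418167e-05
15 30 [598.52  82.8  170.98] [ 0.49  0.63 -0.96  2.26  1.78  0.47 -1.62] 0.005692604934633331 0.002440324320495295
15 50 [555.02  71.14 208.45] [ 0.75  0.66 -1.22  2.44  2.24  0.6  -1.99] 34.539349594286946 8.300915942469016
30 0 [615.41 138.5   92.  ] [-0.19  0.74 -0.12  1.68  0.12  0.73  0.15] 0.00019876573874268627 7.480098883931437e-05
30 30 [583.16 119.88 170.98] [ 0.5   0.61 -0.93  2.25  1.7   0.3  -1.31] 0.008169041034011608 0.003409050871932212
30 50 [544.16  97.36 208.45] [ 0.77  0.46 -0.77  2.25 -1.07  0.26  1.73] 41.43554681709542 15.02137029824034
```

Run:
```python
from ik import *
np.set_printoptions(precision=2,suppress=True)
rng=np.random.default_rng(0)
q0=[np.array([-.1,.6,0,1.8,.0,.8,0])]+[rng.uniform(lo,hi) for _ in range(10)]
for psi in list(range(45,181,15))+list(range(-165,-44,15)):
  out=[]
  for fl in (0,1):
    d=np.array([np.cos(np.radians(psi)),np.sin(np.radians(psi))]);l=np.array([450,43])+25*d
    P,M=tool_from_tray([l[0],l[1],65],psi,50)
    if fl: M=M*R.from_euler('y',180,degrees=True)
    q,e,a=ik(P,M,q0); out.append((round(e,1),round(a,1),q))
  print(psi,P,out)
```

```text
45 [526.88 119.88 211.45] [(np.float64(12.2), np.float64(2.9), array([ 0.86,  0.68, -0.94,  2.44,  3.87,  0.28, -2.91])), (np.float64(19.0), np.float64(2.6), array([ 0.94,  0.83, -1.22,  2.44,  2.75,  0.26,  1.31]))]
60 [504.36 137.16 211.45] [(np.float64(10.0), np.float64(2.3), array([ 0.9 ,  0.78, -0.97,  2.44,  4.14,  0.26, -2.91])), (np.float64(9.0), np.float64(3.1), array([ 0.94,  0.74, -0.98,  2.31, -1.07,  0.26, -0.87]))]
75 [478.14 148.02 211.45] [(np.float64(0.0), np.float64(0.0), array([ 1.01,  0.92, -1.22,  2.24, -0.05,  0.3 ,  1.41])), (np.float64(0.0), np.float64(0.0), array([ 0.71,  0.65, -0.62,  2.26, -1.07,  0.6 , -0.65]))]
90 [450.   151.72 211.45] [(np.float64(0.0), np.float64(0.0), array([ 0.96,  0.97, -1.22,  2.12,  0.02,  0.57,  1.51])), (np.float64(0.0), np.float64(0.0), array([ 0.26,  0.61,  0.01,  2.14, -1.01,  1.05, -0.48]))]
105 [421.86 148.02 211.45] [(np.float64(0.0), np.float64(0.0), array([ 0.9 ,  1.01, -1.22,  2.01,  0.08,  0.81,  1.61])), (np.float64(0.0), np.float64(0.0), array([ 0.22,  0.65,  0.01,  2.02, -0.8 ,  1.17, -0.48]))]
120 [395.64 137.16 21
[... 2307 characters left out ...]
[-0.51,  0.64, -0.01,  2.05,  0.86,  1.14,  0.39]))]
-75 [478.14 -62.02 211.45] [(np.float64(0.0), np.float64(0.0), array([-1.28,  1.  ,  1.29,  2.15, -0.15,  0.5 , -1.42])), (np.float64(0.0), np.float64(0.0), array([-0.53,  0.6 , -0.03,  2.17,  1.07,  1.03,  0.37]))]
-60 [504.36 -51.16 211.45] [(np.float64(0.0), np.float64(0.0), array([-1.25,  0.83,  1.08,  2.28,  0.6 ,  0.26, -2.03])), (np.float64(0.0), np.float64(0.0), array([-0.51,  0.57, -0.1 ,  2.3 ,  1.35,  0.96,  0.3 ]))]
-45 [526.88 -33.88 211.45] [(np.float64(0.0), np.float64(0.0), array([-0.1 ,  0.62, -0.67,  2.42,  1.63,  1.22, -2.91])), (np.float64(0.0), np.float64(0.0), array([-0.39,  0.54, -0.25,  2.42,  1.66,  0.97,  0.21]))]
```

```bash
cat > seq.py <<'E'
from ik import *
np.set_printoptions(precision=2,suppress=True)
def pose(grip,psi,th,fl=1):
    T=R.from_euler('z',psi,degrees=True)*R.from_euler('y',-th,degrees=True)
    M=T*R.from_matrix(np.array([[0,0,1],[-1,0,0],[0,-1,0]],float))
    return np.array(grip,float),(M*R.from_euler('y',180,degrees=True) if fl else M)
def lipgrip(lip,psi,th):
    T=R.from_euler('z',psi,degrees=True)*R.from_euler('y',-th,degrees=True)
    return np.array(lip)+T.apply([166,0,30])
E
python3 - <<'E'
from seq import *
q=np.array(load()[-1][0]);rng=np.random.default_rng(1)
P,M=pose([649,268,33],-5.7,0);
sols=ik(P,M,[q,q+[0,0,0,0,0,0,1.4]]);print("grasp",*sols);q=sols[0]
c=np.array([450,43])
for psi,th,off,z,steps in [(-5.7,0,None,150,1),(-30,0,None,150,1),(-60,0,None,150,1),(-95,0,0,68,1),(-95,10,0,68,1),(-95,20,0,68,1),(-95,30,0,68,1),(-95,40,0,68,1),(-95,50,0,68,1),(-95,55,0,68,1)]:
    if off is None:
        f={-5.7:0,-30:.3,-60:.65}[psi];g=np.array([649,268])*(1-f)+f*np.array([436,-148]);P,M=pose([*g,z],psi,th)
    else:
        d=np.array([np.cos(np.radians(psi)),np.sin(np.radians(psi))]);l=c+25*d
        P,M=pose(lipgrip([*l,z],psi,th),psi,th)
    s=ik(P,M,[q]);q=s[0];print(psi,th,P,*s)
E
```

```text
grasp [-0.19  0.95 -0.48  1.49  0.53  0.84  2.19] 0.0008614827579661904 0.0003590518913578232
-5.7 0 [649. 268. 150.] [-0.16  0.82 -0.54  1.42  0.45  1.03  2.25] 0.00018174739834176553 6.31117773706518e-05
-30 0 [585.1 143.2 150. ] [-0.03  0.66 -0.43  1.72  0.35  0.84  2.01] 0.00040416828705203204 0.00012984354322591305
-60 0 [510.55  -2.4  150.  ] [ 0.15  0.53 -0.28  1.96  0.23  0.68  1.82] 0.0002912061903305005 9.532562275214719e-05
-95 0 [ 433.35 -147.27   98.  ] [ 0.35  0.54 -0.09  2.14  0.11  0.46  1.65] 0.0002778090740003696 8.792771184074695e-05
-95 10 [ 434.03 -139.57  126.37] [0.03 0.49 0.11 2.15 0.26 0.5  1.39] 0.00033750797647042185 0.00021621081129610855
-95 20 [ 435.12 -127.08  152.97] [-0.26  0.49  0.28  2.15  0.41  0.58  1.12] 0.00030673252559195087 0.00018949354973129211
-95 30 [ 436.6  -110.18  176.98] [-0.49  0.53  0.38  2.12  0.52  0.71  0.9 ] 0.00020381160083241827 0.00012273374641283609
-95 40 [438.42 -89.37 197.68] [-0.67  0.59  0.43  2.07  0.57  0.85  0.75] 0.00013654881637622604 6.95281617685695e-05
-95 50 [440.52 -65.31 214.45] [-0.8   0.69  0.46  2.01  0.59  1.    0.65] 0.0001218947854309487 4.5740529442616544e-05
-95 55 [441.66 -52.28 221.19] [-0.86  0.74  0.47  1.97  0.6   1.07  0.61] 6.341138001326812e-05 2.070556567837293e-05
```

The model agrees to a few mm. Tipping radially outward is out of reach. With the tray turned to yaw about -95°, the lip pointing +y over the pan, and the plate gripped half-turned, the joints stay within range all the way to 55°. Now I'll grasp the plate.

```bash
python3 -m crank '[0.3,2,0,0,0,0,9,0.3,4.5,0,0,0,0,18,0.3,7,0.1,0,0,0,27,0.3,9.5,0.2,0,0,0,36,0.3,11.5,0.3,0,0,0,45]';python3 -m crank '[0.3,1,0,0,0,0,9,0.3,1.8,0.1,0,0,0,18,0.3,2.1,0.1,0,0,0,27,0.3,2.1,0.1,0,0,0,36,0.3,2.1,0.1,0,0,0,38]';python3 -m crank '[0.3,0,0,0,0,0,0,0.3,0,0,0,0,0,0]'; python3 st.py; python3 look.py wrist 180 120 380 270 4 w16
```

```text
clock: 21.72
tool_pos: [627.0, 266.5, 132.7]
orientation: [-0.649, -0.279, 0.281, 0.649]
ft_force: [0.1, 0.5, 0.5]
opening: 32.7
clock: 22.35
tool_pos: [647.1, 267.6, 132.9]
orientation: [-0.523, -0.474, 0.476, 0.524]
ft_force: [-0.1, -0.2, 0.3]
opening: 33.1
clock: 22.6
tool_pos: [647.8, 268.1, 134.6]
orientation: [-0.524, -0.474, 0.475, 0.524]
ft_force: [-0.6, 0.5, -0.2]
opening: 33.1
t 22.6 p [647.77 268.12 134.63] x [ 0.1  1.  -0. ] y [-0. -0. -1.] z [-1.   0.1  0. ] q [-0.15  0.83 -0.54  1.41  0.45  1.03  2.26] F [-0.62  0.51 -0.23] op 33.1
```

View pics/w16.png

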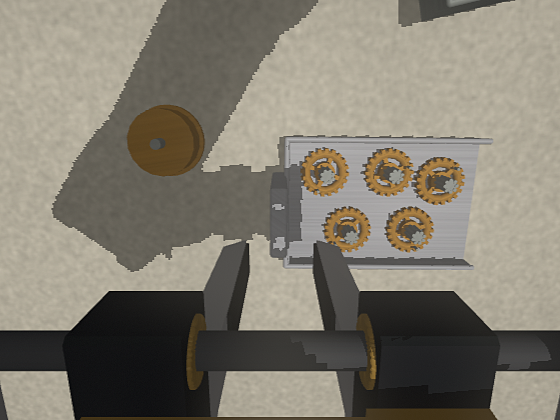

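```bash
python3 px.py w16 279.5 215 72; python3 -m crank '[0.3,0.1,0,-2.5,0,0,0,0.3,0.1,0,-5,0,0,0,0.3,0.1,0,-7.5,0,0,0,0.3,0.1,0,-9.3,0,0,0,0.3,0.1,0,-10.1,0,0,0]';python3 -m crank '[0.3,0,0,0,0,0,0,0.3,0,0,0,0,0,0]';python3 st.py; python3 look.py side 180 300 330 400 4 d2;python3 look.py wrist 180 120 380 270 4 w17
```

```text
[647.6 262.2  72. ]
clock: 23.32
tool_pos: [648.6, 267.9, 33.0]
orientation: [-0.524, -0.475, 0.475, 0.524]
ft_force: [0.3, 0.3, -0.7]
opening: 33.1
clock: 23.58
tool_pos: [649.6, 268.5, 34.9]
orientation: [0.524, 0.476, -0.474, -0.524]
ft_force: [0.3, -0.4, -0.5]
opening: 33.2
t 23.57 p [649.65 268.49  34.94] x [0.1 1.  0. ] y [ 0.  0. -1.] z [-1.   0.1 -0. ] q [-0.17  0.94 -0.49  1.47  0.52  0.86  2.21] F [ 0.27 -0.41 -0.54] op 33.2
```

View pics/w17.png

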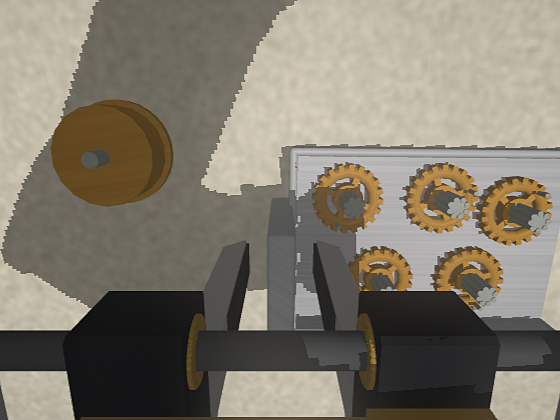

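The plate is centred between the fingers at px x≈280. Close and lift slowly.

```bash
python3 -m crank '[0.3,0,0,-0.3,0,0,0,1,0,0,-0.3,0,0,0,1,0,0,-0.3,0,0,0,1,0,0,-0.3,0,0,0,1,0,0,-0.3,0,0,0]';python3 -m crank '[1,0,0,0.3,0,0,0,1,0,0,0.8,0,0,0,1,0,0,1.5,0,0,0,1,0,0,2.2,0,0,0,1,0,0,3,0,0,0]';python3 st.py; python3 look.py side 180 250 330 400 4 d2;python3 look.py wrist 180 120 380 270 4 w18
```

```text
clock: 24.35
tool_pos: [649.1, 268.2, 31.0]
orientation: [-0.524, -0.475, 0.475, 0.524]
ft_force: [0.4, 1.1, -0.2]
opening: 11.5
clock: 24.98
tool_pos: [649.0, 268.1, 61.6]
orientation: [0.524, 0.475, -0.475, -0.524]
ft_force: [0.1, -0.2, -5.2]
opening: 12.0
t 24.98 p [649.03 268.08  61.62] x [ 0.1  1.  -0. ] y [ 0. -0. -1.] z [-1.   0.1 -0. ] q [-0.17  0.91 -0.5   1.46  0.5   0.9   2.22] F [ 0.06 -0.18 -5.16] op 12.0
```

View pics/d2c.png

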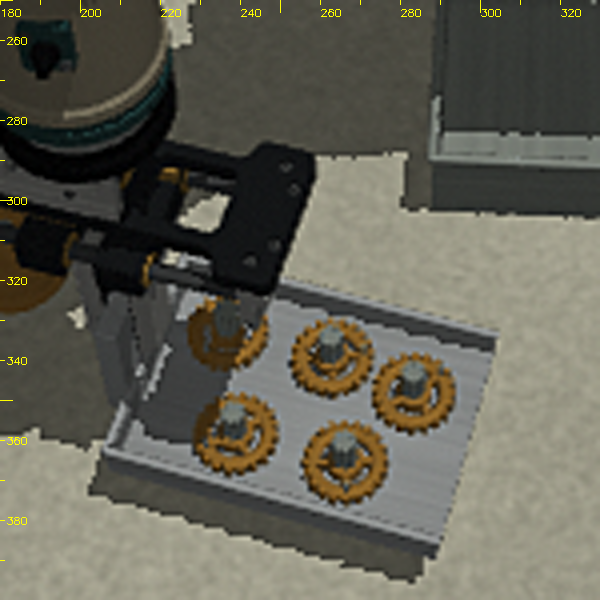

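View pics/w18.png

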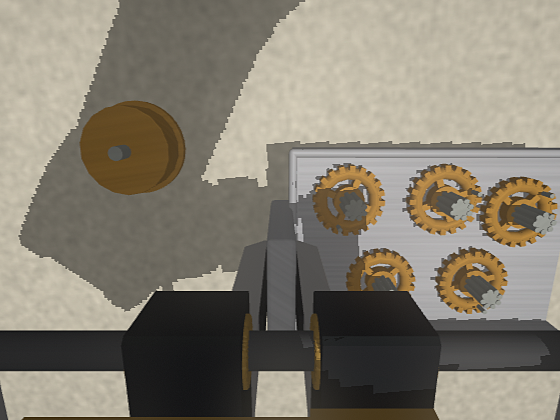

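```bash
python3 -m crank '[1,0,0,0.8,0,0,0,1,0,0,2.2,0,0,0,1,0,0,4,0,0,0,1,0,0,5.7,0,0,0,1,-0.3,-0.6,6.7,0,0,-1]';python3 -m crank '[1,-0.6,-1.1,0.5,0,0,-2.5,1,-1.5,-2.9,0.7,0,0,-6,1,-2.7,-5.2,0.7,0,0,-11,1,-3.9,-7.5,0.7,0,0,-16,1,-5.1,-9.8,0.7,0,0,-21]';python3 st.py; python3 look.py side 100 100 330 400 2 d3
```

```text
clock: 25.75
tool_pos: [646.5, 263.0, 130.0]
orientation: [0.528, 0.471, -0.469, -0.528]
ft_force: [0.1, 0.4, -4.6]
opening: 11.8
clock: 26.38
tool_pos: [593.7, 161.9, 134.7]
orientation: [0.606, 0.364, -0.365, -0.606]
ft_force: [-0.3, -0.7, -5.3]
opening: 12.0
t 26.38 p [593.65 161.92 134.72] x [ 0.47  0.88 -0.  ] y [-0. -0. -1.] z [-0.88  0.47  0.  ] q [-0.04  0.69 -0.45  1.68  0.38  0.86  2.01] F [-0.32 -0.72 -5.27] op 12.0
```

View pics/d3.png

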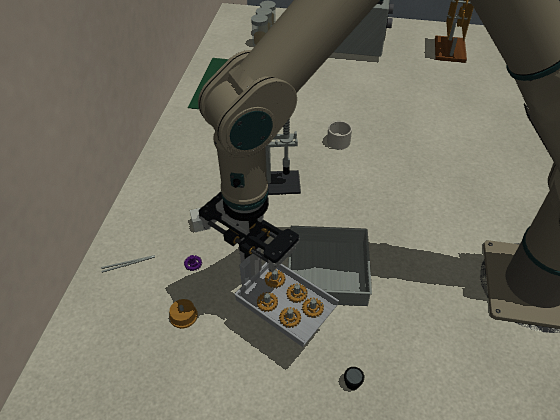

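```bash
python3 -m crank '[1,-1.2,-2.3,0,0,0,-5,1,-2.5,-4.8,0,0,0,-10,1,-3.8,-7.3,0,0,0,-15,1,-5.1,-9.8,0,0,0,-20,1,-6.4,-12.3,0,0,0,-25]';python3 -m crank '[1,-1.3,-2.5,0,0,0,-5,1,-2.6,-5,0,0,0,-10,1,-3.9,-7.5,0,0,0,-15,1,-5.2,-10,0,0,0,-20,1,-6.4,-12.3,0,0,0,-25]';python3 -m crank '[1,-1.2,-2.3,0,0,0,-5,1,-2.1,-4.1,-0.3,0,0,-10,1,-2.8,-5.3,-0.6,0,0,-14,1,-3.2,-6,-0.9,0,0,-16.5,1,-3.2,-6.2,-1.2,0,0,-17]';python3 -m crank '[1,0,0,0,0,0,0,1,0,0,0,0,0,0]';python3 st.py; python3 look.py side 240 150 440 350 3 d4;python3 look.py scene 100 130 310 330 3 s4
```

```text
clock: 27.05
tool_pos: [529.6, 39.4, 135.0]
orientation: [0.67, 0.225, -0.226, -0.67]
ft_force: [1.0, -0.4, -5.2]
opening: 12.0
clock: 27.68
tool_pos: [466.0, -83.5, 135.0]
orientation: [0.703, 0.074, -0.074, -0.703]
ft_force: [-0.3, 0.7, -5.0]
opening: 12.0
clock: 28.3
tool_pos: [434.9, -143.9, 122.7]
orientation: [-0.706, 0.029, -0.029, 0.707]
ft_force: [-0.6, -0.3, -5.0]
opening: 11.7
clock: 28.55
tool_pos: [435.4, -143.3, 123.0]
orientation: [-0.706, 0.028, -0.028, 0.707]
ft_force: [-0.6, -0.3, -4.7]
opening: 11.7
t 28.55 p [ 435.43 -143.27  122.97] x [ 1.   -0.08  0.  ] y [ 0.  0. -1.] z [0.08 1.   0.  ] q [ 0.36  0.5  -0.15  2.12  0.14  0.54  1.6 ] F [-0.62 -0.32 -4.74] op 11.7
```

View pics/d4.png

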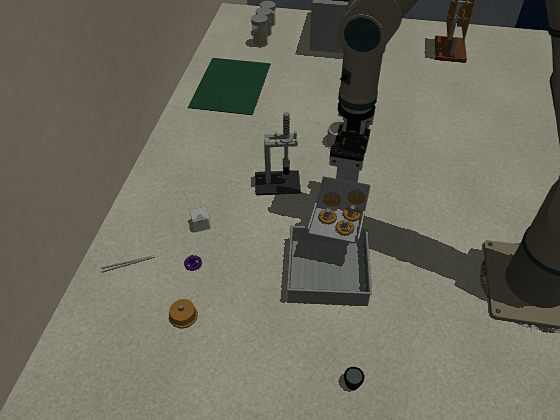

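View pics/s4c.png

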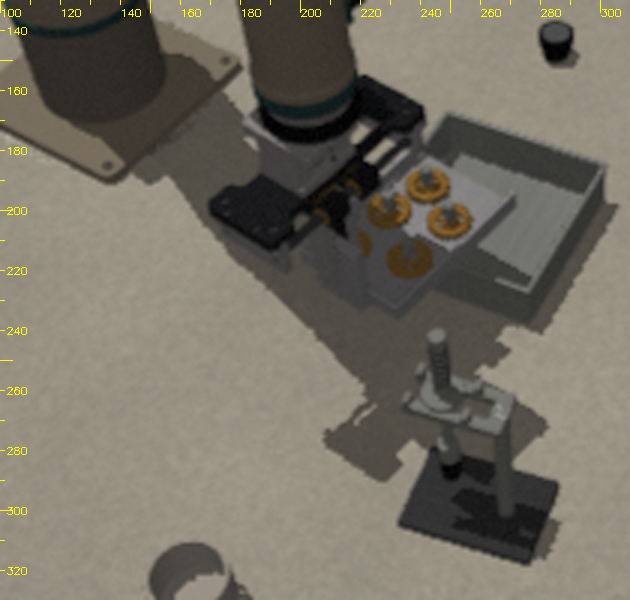

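```bash
cat > tilt.py <<'E'
from seq import *
import sys
g0=np.array([435.4,-143.3,123.0]);psi=-94.6;off=28.5
def g(th,lip):
    T=R.from_euler('z',psi,degrees=True)*R.from_euler('y',-th,degrees=True)
    return np.array(lip)+T.apply([166,0,off]),T.apply([0,-th,0])
l0=g0-g(0,[0,0,0])[0];print("lip0",l0)
for th in (0,4,8,12,16,20,24,28,32,36,40,44,48,52):
    z=l0[2]+(66-l0[2])*min(1,th/20)
    P,w=g(th,[l0[0],l0[1],z]);d=(P-g0)/10;print(th,np.round(d,1),"w",np.round(w,1))
E
python3 tilt.py
```

```text
lip0 [448.71  22.17  94.5 ]
0 [0. 0. 0.] w [0. 0. 0.]
4 [0.  0.2 0.6] w [-4.   0.3  0. ]
8 [0.  0.6 1.1] w [-8.   0.6 -0. ]
12 [0.1 1.  1.7] w [-12.   1.   0.]
16 [0.1 1.4 2.2] w [-15.9   1.3   0. ]
20 [0.2 2.  2.7] w [-19.9   1.6   0. ]
24 [0.2 2.6 3.7] w [-23.9   1.9   0. ]
28 [0.3 3.3 4.6] w [-27.9   2.2  -0. ]
32 [0.3 4.  5.5] w [-31.9   2.6   0. ]
36 [0.4 4.8 6.4] w [-35.9   2.9   0. ]
40 [0.5 5.7 7.2] w [-39.9   3.2   0. ]
44 [0.5 6.6 7.9] w [-43.9   3.5   0. ]
48 [0.6 7.6 8.5] w [-47.8   3.8   0. ]
52 [0.7 8.6 9.1] w [-51.8   4.2   0. ]
```

```bash
python3 -m crank '[1,0,0.2,0.6,-4,0.3,0,1,0,0.6,1.1,-8,0.6,0,1,0.1,1,1.7,-12,1,0,1,0.1,1.2,2,-14,1.1,0,1,0.1,1.4,2.2,-16,1.3,0]'; python3 look.py side 240 150 440 350 3 d5;python3 st.py
```

```text
clock: 29.28
tool_pos: [436.4, -128.9, 145.2]
orientation: [0.798, -0.031, 0.024, -0.601]
ft_force: [-0.3, 0.0, -5.6]
opening: 11.8
t 29.32 p [ 436.74 -127.52  144.98] x [ 1.   -0.08  0.  ] y [-0.02 -0.28 -0.96] z [ 0.07  0.96 -0.28] q [-0.11  0.47  0.14  2.15  0.41  0.58  1.16] F [ 0.89  1.49 -3.17] op 11.6
```

View pics/d5c.png

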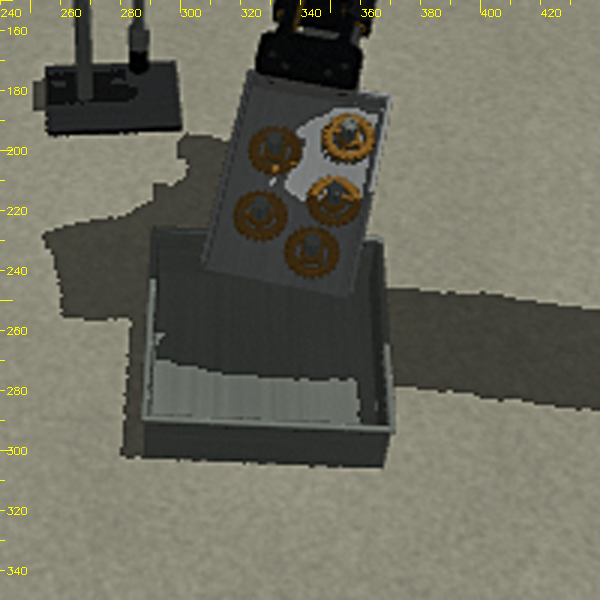

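```bash
python3 -m crank '[1,0,0.3,0.2,-2,0.2,0,1,0.1,0.6,0.5,-4,0.3,0,1,0.1,0.9,1,-6,0.5,0,1,0.1,1.2,1.5,-8,0.6,0,1,0.1,1.5,2,-10,0.8,0]'; python3 look.py side 240 150 440 350 3 d6;python3 st.py
```

```text
clock: 29.95
tool_pos: [437.2, -114.2, 165.0]
orientation: [0.848, -0.034, 0.021, -0.529]
ft_force: [0.3, 0.4, -4.4]
opening: 12.0
t 30.0 p [ 437.88 -112.71  164.9 ] x [ 1.   -0.08  0.  ] y [-0.03 -0.44 -0.9 ] z [ 0.07  0.9  -0.44] q [-0.35  0.49  0.25  2.13  0.53  0.69  0.93] F [ 0.33  2.86 -4.02] op 11.9
```

View pics/d6c.png

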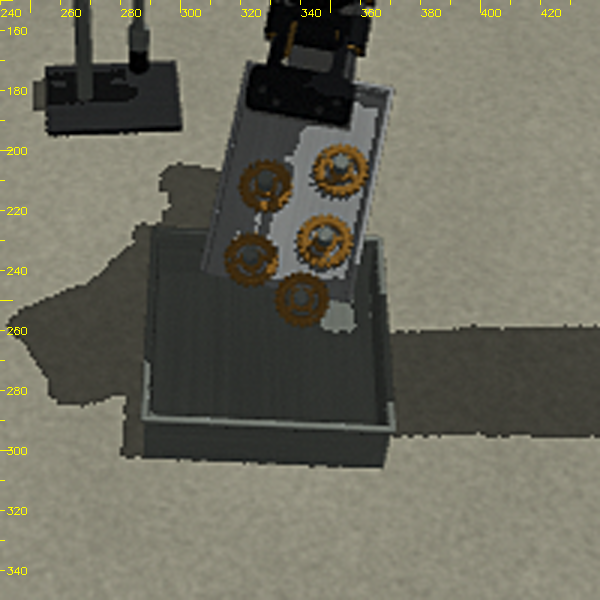

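```bash
python3 -m crank '[1,0,0,0,0,0,0,1,0,0,0,0,0,0,1,0,0,0,0,0,0,1,0,0,0,0,0,0]'; python3 look.py side 240 150 440 350 3 d7;python3 st.py
```

```text
clock: 30.5
tool_pos: [437.0, -115.2, 165.1]
orientation: [0.848, -0.034, 0.022, -0.529]
ft_force: [-0.1, -0.0, -2.3]
opening: 12.1
t 30.55 p [ 437.   -115.12  165.04] x [ 1.   -0.08  0.  ] y [-0.04 -0.44 -0.9 ] z [ 0.07  0.9  -0.44] q [-0.35  0.49  0.25  2.13  0.53  0.69  0.93] F [ 0.14  0.4  -2.06] op 12.0
```

View pics/d7c.png

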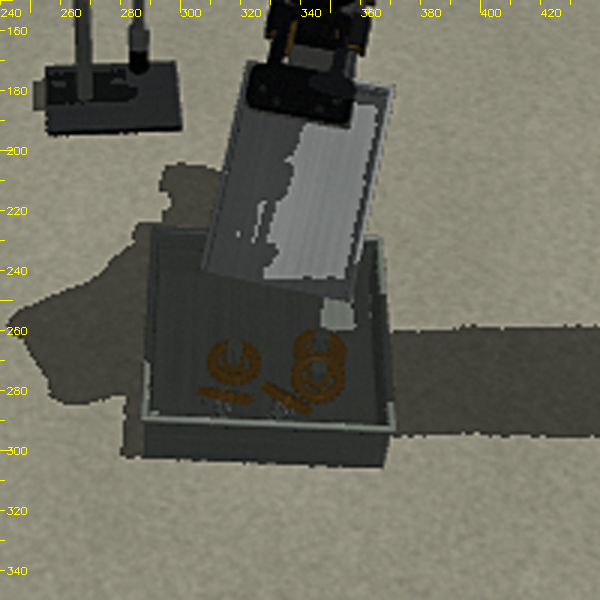

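All five wheels are in the pan, the tray is bare and the wrist force dropped to 2.1 N, which is the tray's own weight. I'll level it and carry it back.

```bash
python3 -m crank '[1,0,-0.5,1,4,-0.3,0,1,0,-1.5,1.5,10,-0.8,0,1,0,-2.5,1.5,16,-1.3,0,1,0,-3,1.5,22,-1.8,0,1,0,-3,1.5,26,-2.1,0]'; python3 -m crank '[1,0,0,0,0,0,0,1,0,0,-1,0,0,0,1,0,0,-2,0,0,0]';python3 st.py; python3 look.py side 240 150 440 350 3 d8
```

```text
clock: 31.18
tool_pos: [436.5, -146.7, 180.3]
orientation: [-0.706, 0.029, -0.03, 0.707]
ft_force: [0.6, -0.5, -3.3]
opening: 12.0
clock: 31.55
tool_pos: [436.9, -143.6, 159.1]
orientation: [0.707, -0.028, 0.027, -0.706]
ft_force: [-0.5, 1.1, -2.4]
opening: 11.9
t 31.55 p [ 436.88 -143.62  159.1 ] x [ 1.   -0.08 -0.  ] y [-0. -0. -1.] z [ 0.08  1.   -0.  ] q [ 0.3   0.43 -0.06  2.08  0.04  0.63  1.7 ] F [-0.46  1.15 -2.36] op 11.9
```

View pics/d8c.png

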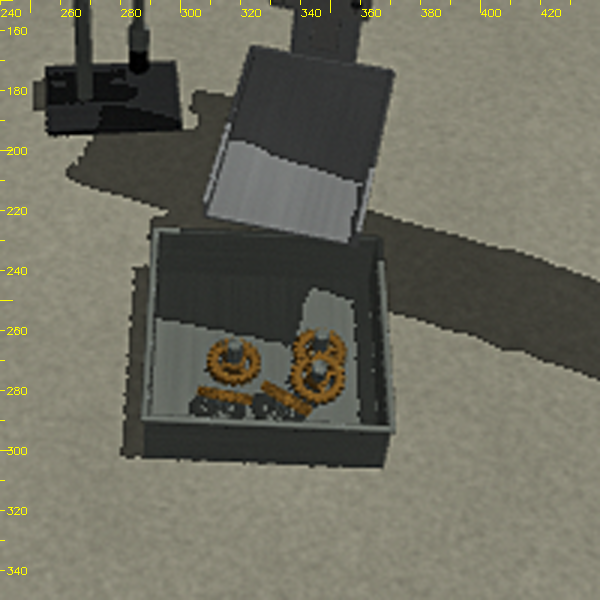

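```bash
python3 -m crank '[1,1.5,3,0,0,0,6,1,3.5,7,-0.5,0,0,14,1,5.8,11.2,-1,0,0,23,1,8,15.5,-1.5,0,0,32,1,10.2,19.8,-2,0,0,41]'; python3 -m crank '[1,2.2,4.3,0,0,0,9,1,4.4,8.6,-0.5,0,0,18,1,6.6,12.9,-1,0,0,28,1,8.6,16.7,-1.5,0,0,37,1,10,19.5,-2,0,0,45]';python3 -m crank '[1,0.8,1.5,0,0,0,3,1,1,1.9,0,0,0,3,1,1,1.9,0,0,0,3]';python3 st.py; python3 look.py side 150 150 440 400 2 d9
```

```text
clock: 32.22
tool_pos: [539.1, 55.4, 139.2]
orientation: [0.671, 0.223, -0.224, -0.671]
ft_force: [0.7, -0.9, -2.3]
opening: 12.3
clock: 32.85
tool_pos: [638.5, 251.5, 118.6]
orientation: [-0.534, -0.463, 0.463, 0.534]
ft_force: [-0.0, -0.2, -2.2]
opening: 11.9
clock: 33.22
tool_pos: [648.3, 267.1, 119.3]
orientation: [0.524, 0.474, -0.476, -0.524]
ft_force: [-0.1, -1.7, -2.3]
opening: 11.9
t 33.23 p [648.27 267.08 119.26] x [ 0.1  1.  -0. ] y [-0. -0. -1.] z [-1.   0.1  0. ] q [-0.19  0.83 -0.45  1.43  0.4   0.98  2.3 ] F [-0.09 -1.66 -2.33] op 11.9
```

View pics/d9c.png

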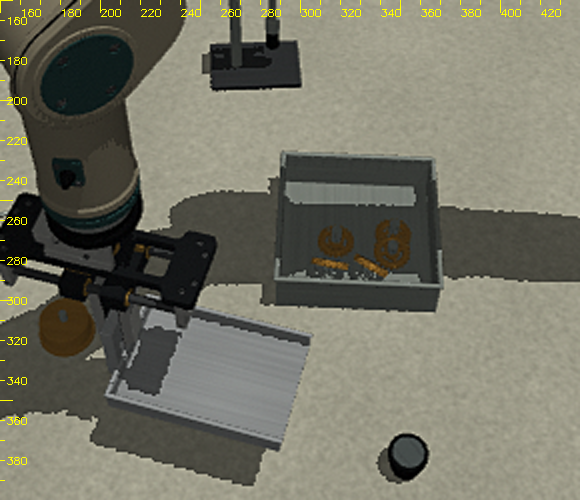

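```bash
python3 -m crank '[1,0,0,-2,0,0,0,1,0,0,-4.5,0,0,0,1,0,0,-6.8,0,0,0,1,0,0,-8,0,0,0,1,0,0,-8.5,0,0,0]'; python3 -m crank '[1,0,0,-0.2,0,0,0,1,0,0,-0.2,0,0,0]'
```

```text
clock: 33.9
tool_pos: [648.5, 266.4, 33.8]
orientation: [-0.524, -0.474, 0.475, 0.524]
ft_force: [0.8, -0.5, -2.4]
opening: 12.1
clock: 34.15
tool_pos: [649.5, 267.3, 33.6]
orientation: [0.524, 0.475, -0.475, -0.524]
ft_force: [-0.4, -0.2, -2.4]
opening: 11.7
```

```bash
python3 -m crank '[1,0,0,-0.15,0,0,0,1,0,0,-0.15,0,0,0]'|grep -E "tool_pos|force"; python3 -m crank '[1,0,0,-0.1,0,0,0,1,0,0,-0.1,0,0,0]'|grep -E "tool_pos|force"
```

```text
tool_pos: [649.1, 267.1, 31.8]
ft_force: [0.2, -0.4, -2.4]
tool_pos: [649.2, 267.2, 31.0]
ft_force: [-0.1, 0.5, 0.2]
```

The tray is on the bench, since the load is off the wrist. Release and rise.

```bash
python3 -m crank '[0.6,0,0,0,0,0,0,0.3,0,0,0,0,0,0,0.3,0,0,0,0,0,0]'; python3 -m crank '[0.3,0,0,1.5,0,0,0,0.3,0,0,4,0,0,0,0.3,0,0,8,0,0,0,0.3,0,0,12,0,0,0,0.3,0,0,16,0,0,0]';python3 -m crank '[0.3,0,0,3,0,0,0,0.3,0,0,3,0,0,0]';python3 st.py; python3 look.py wrist 180 120 380 270 4 w20;python3 look.py side 150 150 440 400 2 d10; python3 look.py scene 140 220 310 345 4 s5
```

```text
clock: 35.02
tool_pos: [649.0, 267.2, 30.5]
orientation: [-0.524, -0.475, 0.475, 0.524]
ft_force: [0.3, -1.2, -0.5]
opening: 31.7
clock: 35.65
tool_pos: [649.1, 267.3, 193.1]
orientation: [0.524, 0.475, -0.475, -0.524]
ft_force: [-0.1, -0.2, -0.8]
opening: 33.1
clock: 35.9
tool_pos: [650.5, 268.3, 224.6]
orientation: [0.524, 0.477, -0.473, -0.523]
ft_force: [-0.0, 0.3, -0.4]
opening: 32.8
t 35.9 p [650.52 268.33 224.61] x [0.1 1.  0. ] y [ 0.01  0.   -1.  ] z [-1.    0.1  -0.01] q [-0.18  0.73 -0.49  1.32  0.35  1.17  2.35] F [-0.02  0.33 -0.37] op 32.8
```

View pics/w20.png

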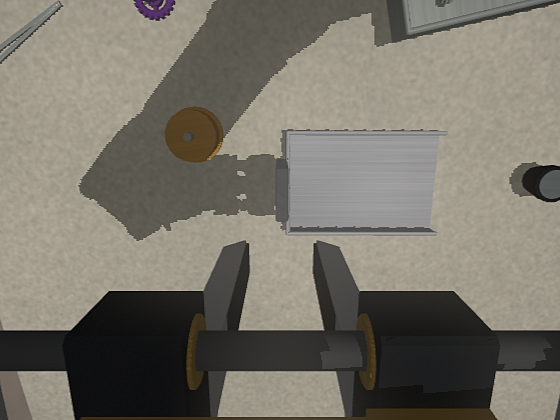

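View pics/s5c.png

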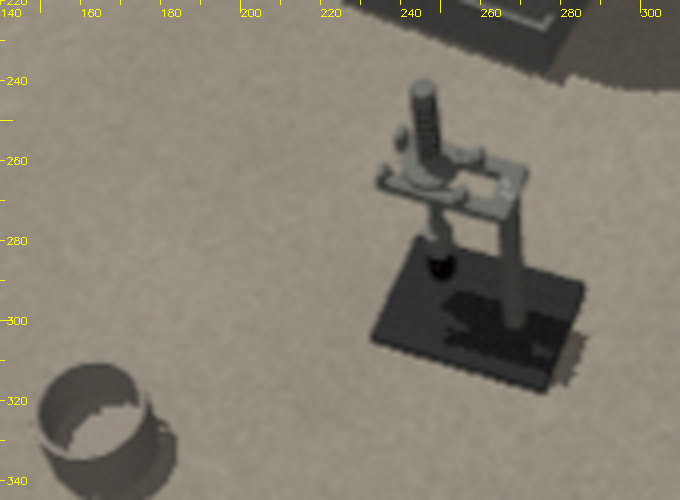

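The tray is back and flat on the bench, and the pot and stand are unchanged. Next I'll move to hover above the brush, turning the jaw to -6°, and look.

```bash
python3 -m crank '[0.3,-0.4,-3,1.5,0,0,-10,0.3,-0.9,-7,3,0,0,-20,0.3,-1.4,-11,4,0,0,-30,0.3,-1.9,-15,5,0,0,-40,0.3,-2.4,-19,6,0,0,-50]';python3 -m crank '[0.3,-0.5,-4,0.5,0,0,-10,0.3,-1,-8,0.5,0,0,-20,0.3,-1.5,-12,0.5,0,0,-30,0.3,-2,-16,0.5,0,0,-40,0.3,-2.5,-20,0.5,0,0,-50]';python3 -m crank '[0.3,-0.3,-3,0,0,0,-10,0.3,-0.7,-6,0,0,0,-20,0.3,-0.9,-8,0,0,0,-30,0.3,-1,-9,0,0,0,-40,0.3,-1,-9.3,0,0,0,-50]';python3 -m crank '[0.3,0,0,0,0,0,-10,0.3,0,0,0,0,0,-20,0.3,0,0,0,0,0,-30,0.3,0,0,0,0,0,-30]';python3 st.py; python3 look.py wrist 180 120 380 270 4 w21
```

```text
clock: 36.72
tool_pos: [624.1, 75.5, 279.4]
orientation: [-0.676, -0.206, 0.208, 0.676]
ft_force: [0.6, -0.6, -0.0]
opening: 33.1
clock: 37.35
tool_pos: [599.0, -124.1, 284.2]
orientation: [-0.7, 0.099, -0.097, 0.7]
ft_force: [1.2, -0.2, 1.2]
opening: 32.7
clock: 37.98
tool_pos: [589.0, -216.9, 284.0]
orientation: [0.593, -0.386, 0.384, -0.592]
ft_force: [0.2, 0.1, -0.7]
opening: 32.8
clock: 38.48
tool_pos: [589.5, -215.6, 284.2]
orientation: [-0.476, 0.524, -0.523, 0.475]
ft_force: [-0.1, -0.4, 0.4]
opening: 32.9
t 38.48 p [ 589.45 -215.57  284.2 ] x [-0.1 -1.   0. ] y [-0.  0. -1.] z [ 1.  -0.1 -0. ] q [ 0.11  0.54  0.32  1.48 -0.18  1.15  0.37] F [-0.14 -0.35  0.37] op 32.9
```

View pics/w21.png

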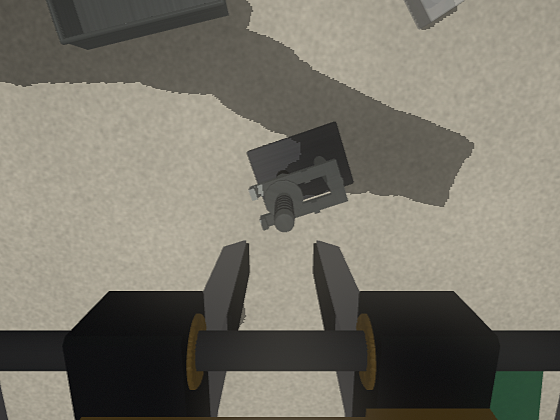

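View pics/w21c.png

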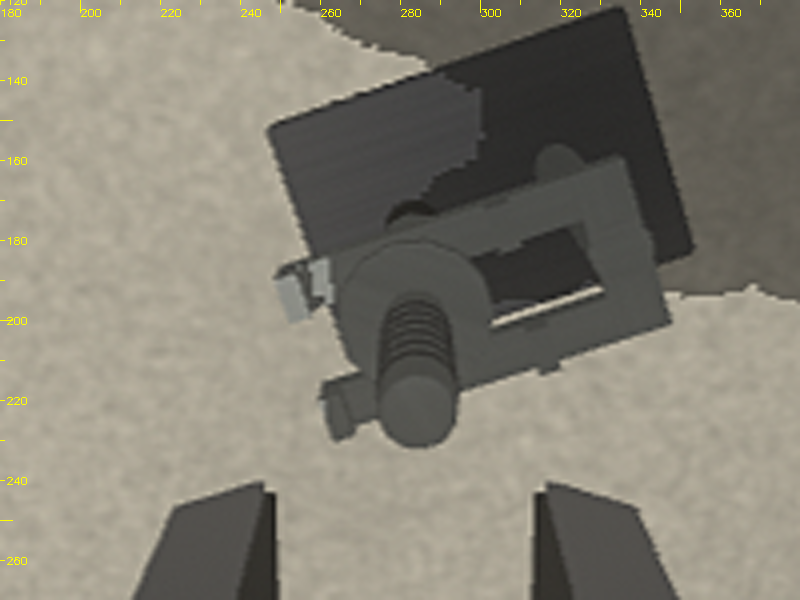

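```bash
python3 px.py w21 284.3 222.5 225 283.8 200 155 ; python3 px.py w21 247 151.7 8 336.2 122 8 353.3 181.5 8
```

```text
[ 591.2 -215.7  225. ]
[ 591.1 -216.6  155. ]
[ 549.3 -186.4    8. ]
[ 660.  -161.3    8. ]
[ 677.1 -235.6    8. ]
```

```bash
python3 -m crank '[0.3,0.2,0,-2,0,0,0,0.3,0.2,0,-4.5,0,0,0,0.3,0.2,0,-7,0,0,0,0.3,0.2,0,-9.5,0,0,0,0.3,0.2,0,-11.2,0,0,0]';python3 -m crank '[0.3,0,0,0,0,0,0,0.3,0,0,0,0,0,0]'; python3 st.py; python3 look.py side 230 60 400 220 4 d11; python3 look.py wrist 180 120 380 270 4 w22
```

```text
clock: 39.2
tool_pos: [591.4, -215.7, 172.1]
orientation: [-0.476, 0.524, -0.523, 0.475]
ft_force: [-0.1, 0.0, -0.5]
opening: 33.4
clock: 39.45
tool_pos: [592.6, -216.3, 174.3]
orientation: [0.475, -0.523, 0.524, -0.475]
ft_force: [0.3, -0.2, 0.1]
opening: 32.8
t 39.45 p [ 592.6  -216.27  174.3 ] x [-0.1 -1.   0. ] y [ 0. -0. -1.] z [ 1.  -0.1  0. ] q [ 0.13  0.65  0.29  1.61 -0.22  0.91  0.41] F [ 0.27 -0.16  0.06] op 32.8
```

View pics/d11c.png

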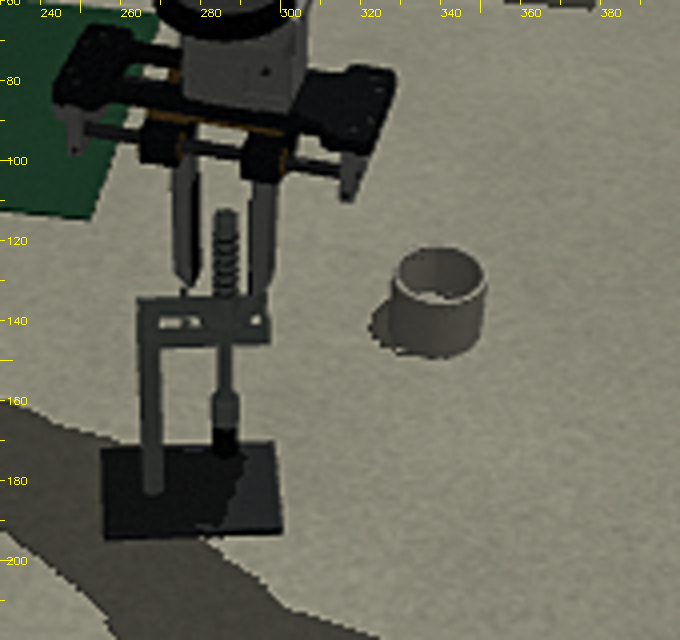

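View pics/w22.png

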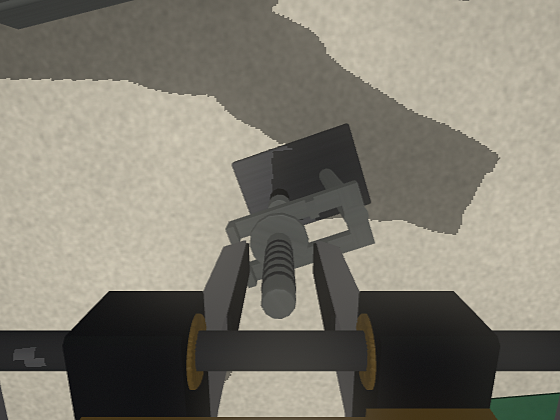

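The handle is between the fingers, at wrist px (279,280). Close, then lift.

```bash
python3 -m crank '[1,-0.1,0,0,0,0,0,1,-0.1,0,0,0,0,0,1,-0.1,0,0,0,0,0,1,-0.1,0,0,0,0,0]';python3 st.py;python3 -m crank '[1,0,0,0.6,0,0,0,1,0,0,1.3,0,0,0,1,0,0,2,0,0,0,1,0,0,2.4,0,0,0,1,0,0,2.4,0,0,0]';python3 st.py;python3 look.py side 230 60 400 220 4 d12
```

```text
clock: 40.1
tool_pos: [591.1, -216.0, 173.7]
orientation: [0.475, -0.524, 0.524, -0.475]
ft_force: [-0.5, 0.2, 1.4]
opening: 13.6
t 40.1 p [ 591.12 -215.99  173.71] x [-0.1 -1.   0. ] y [ 0. -0. -1.] z [ 1.  -0.1  0. ] q [ 0.13  0.65  0.29  1.62 -0.22  0.91  0.41] F [-0.51  0.19  1.45] op 13.6
clock: 40.72
tool_pos: [591.2, -216.0, 197.9]
orientation: [0.475, -0.524, 0.524, -0.475]
ft_force: [0.1, 0.0, -1.6]
opening: 13.5
t 40.73 p [ 591.2  -216.    197.92] x [-0.1 -1.   0. ] y [ 0. -0. -1.] z [ 1.  -0.1  0. ] q [ 0.13  0.62  0.3   1.59 -0.21  0.96  0.4 ] F [ 0.12  0.04 -1.65] op 13.5
```

View pics/d12c.png

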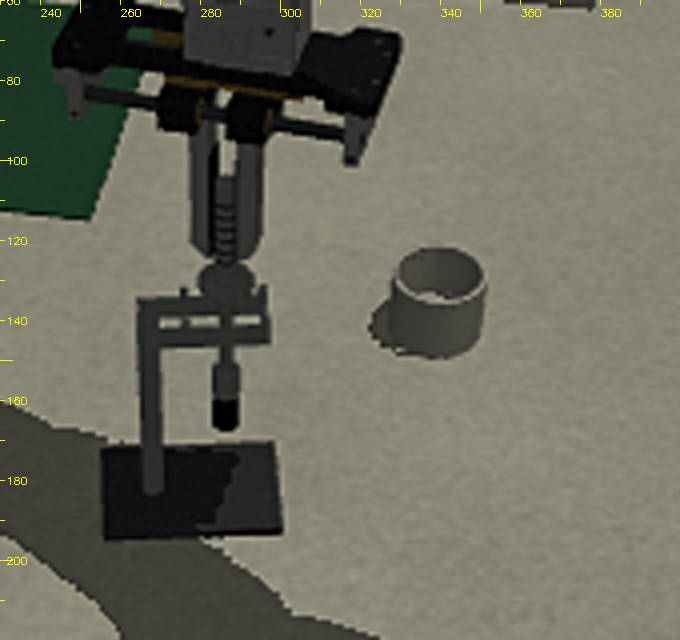

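```bash
python3 -m crank '[1,-1,-0.2,0,0,0,0,1,-2.5,-0.6,0,0,0,0,1,-4.5,-1,0,0,0,0,1,-6.5,-1.5,0,0,0,0,1,-8.5,-1.9,0,0,0,0]';python3 -m crank '[1,0,0,0,0,0,0,1,0,0,0,0,0,0]';python3 st.py;python3 look.py side 230 60 400 220 4 d13;python3 look.py scene 130 220 310 350 4 s13
```

```text
clock: 41.4
tool_pos: [503.9, -235.5, 197.5]
orientation: [-0.475, 0.524, -0.524, 0.475]
ft_force: [-0.2, 0.9, -0.9]
opening: 13.5
clock: 41.65
tool_pos: [506.5, -234.8, 197.7]
orientation: [0.475, -0.524, 0.524, -0.475]
ft_force: [0.8, 0.2, -0.0]
opening: 13.6
t 41.65 p [ 506.55 -234.81  197.68] x [-0.1 -1.  -0. ] y [ 0.  0. -1.] z [ 1.  -0.1  0. ] q [ 0.18  0.52  0.3   1.79 -0.2   0.86  0.48] F [ 0.8   0.21 -0.  ] op 13.6
```

View pics/d13c.png

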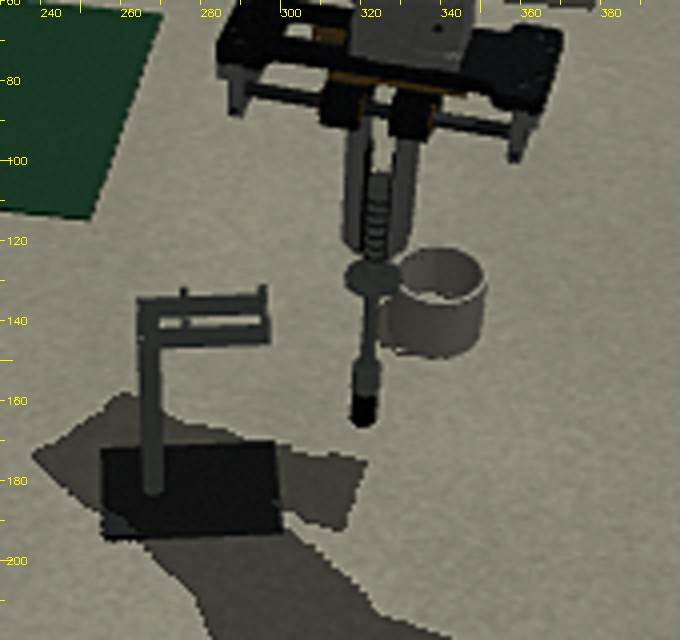

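View pics/s13c.png

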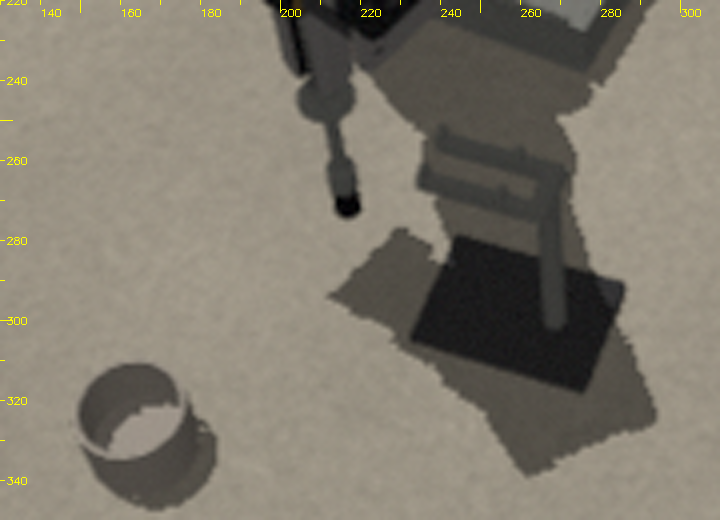

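Run:
```python
import pickle
from h import *
d=pickle.load(open("pics/d13.pkl","rb"));s=pickle.load(open("pics/s13.pkl","rb"))
p=[506.5,-234.8,63.7];c=[506.5,-234.8,173.7]
print(proj(d,p),proj(s,p),proj(d,c),proj(s,c))
print(tri(s,(216.8,271.5),d,(320.7,165.5)), tri(s,(212,245),d,(321,129)))
```

```text
(np.float64(320.20295169938595), np.float64(163.4135321817599)) (np.float64(216.99564603265736), np.float64(271.6718962450848)) (np.float64(322.54383335735986), np.float64(129.15430205838692)) (np.float64(211.63767834179137), np.float64(244.72802244390914))
(array([ 504.18130369, -232.45592403,   59.31438038]), np.float64(1.1066240691348663)) (array([ 509.13669195, -235.02216417,  174.13961232]), np.float64(2.295357628435464))
```

```bash
python3 -m crank '[1,-0.1,-2,1.5,0,0,0,1,-0.3,-5,3,0,0,0,1,-0.5,-8,4,0,0,0,1,-0.6,-9.5,4.5,0,0,0,1,-0.6,-10,4.5,0,0,0]';python3 -m crank '[1,0,0,0,0,0,0,1,0,0,0,0,0,0]';python3 st.py;python3 look.py wrist 150 150 350 300 4 w23
```

```text
clock: 42.38
tool_pos: [500.2, -335.2, 242.3]
orientation: [-0.475, 0.524, -0.524, 0.475]
ft_force: [0.6, 0.3, -1.0]
opening: 13.3
clock: 42.62
tool_pos: [500.3, -333.4, 241.9]
orientation: [-0.475, 0.524, -0.523, 0.476]
ft_force: [0.0, -0.3, -1.2]
opening: 13.6
t 42.62 p [ 500.27 -333.37  241.93] x [-0.1 -1.  -0. ] y [-0.  0. -1.] z [ 1.  -0.1 -0. ] q [ 0.34  0.54  0.32  1.62 -0.19  1.02  0.62] F [ 0.02 -0.28 -1.22] op 13.6
```

View pics/w23.png

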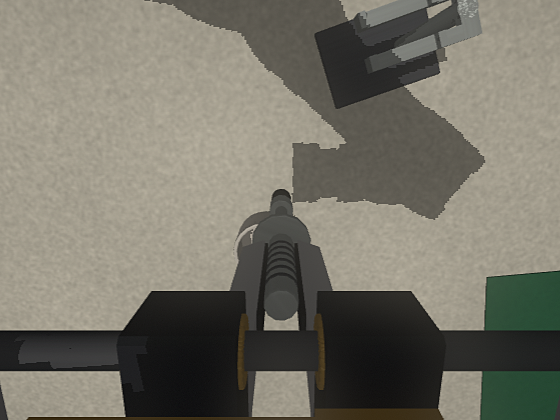

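View pics/w23c.png

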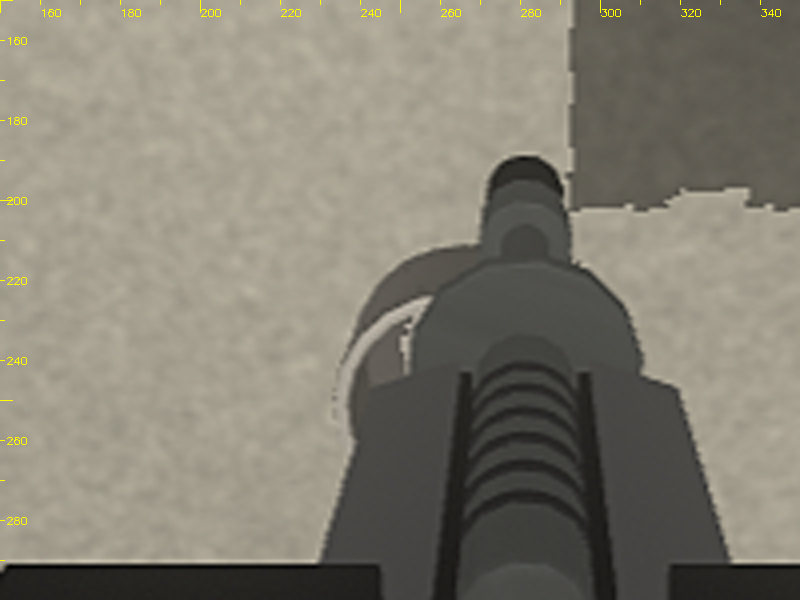

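```bash
python3 -m crank '[1,0.7,-2,0,0,0,0,1,1.7,-4.5,0,0,0,0,1,2.5,-7,0,0,0,0,1,3,-8.5,0,0,0,0,1,3,-8.7,0,0,0,0]';python3 -m crank '[1,0,0,0,0,0,0,1,0,0,0,0,0,0]';python3 st.py;python3 look.py wrist 150 130 350 280 4 w24
```

```text
clock: 43.35
tool_pos: [529.9, -422.4, 241.9]
orientation: [-0.475, 0.524, -0.524, 0.475]
ft_force: [-0.4, 0.2, -0.7]
opening: 13.9
clock: 43.6
tool_pos: [530.1, -420.8, 242.6]
orientation: [-0.475, 0.524, -0.523, 0.475]
ft_force: [-0.3, -0.7, -0.7]
opening: 13.3
t 43.6 p [ 530.13 -420.79  242.58] x [-0.1 -1.  -0. ] y [ 0.  0. -1.] z [ 1.  -0.1 -0. ] q [ 0.46  0.66  0.31  1.39 -0.21  1.13  0.7 ] F [-0.34 -0.66 -0.72] op 13.3
```

View pics/w24c.png

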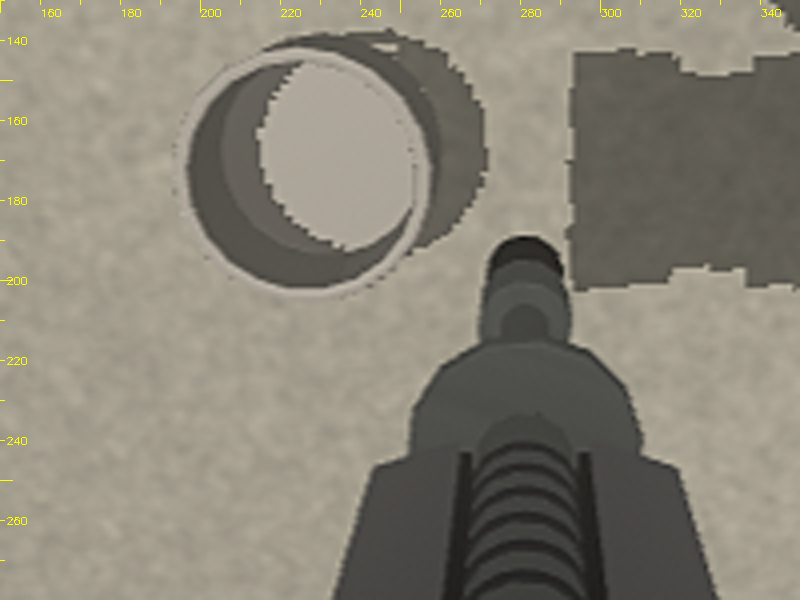

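```bash
python3 px.py w24 226.5 173.5 50 195.3 173.5 50 257.8 173.5 50
```

```text
[ 475.8 -403.6   50. ]
[ 444.3 -400.5   50. ]
[ 507.4 -406.6   50. ]
```

```bash
python3 -m crank '[1,-1.2,0.4,0,0,0,0,1,-3,1,0,0,0,0,1,-4.6,1.5,0,0,0,0,1,-5.4,1.7,0,0,0,0,1,-5.5,1.7,0,0,0,0]';python3 -m crank '[1,0,0,0,0,0,0,1,0,0,0,0,0,0]';python3 st.py;python3 look.py scene 120 220 280 350 4 s14;python3 look.py side 280 70 400 200 4 d14
```

```text
clock: 44.32
tool_pos: [474.9, -404.9, 242.8]
orientation: [0.475, -0.524, 0.524, -0.475]
ft_force: [0.3, -0.1, -0.2]
opening: 13.7
clock: 44.58
tool_pos: [475.6, -404.9, 242.3]
orientation: [0.475, -0.524, 0.524, -0.475]
ft_force: [-0.9, -0.0, -0.9]
opening: 13.5
t 44.58 p [ 475.59 -404.9   242.32] x [-0.1 -1.  -0. ] y [ 0. -0. -1.] z [ 1.  -0.1  0. ] q [ 0.47  0.57  0.32  1.55 -0.2   1.05  0.74] F [-0.88 -0.03 -0.91] op 13.5
```

View pics/s14c.png

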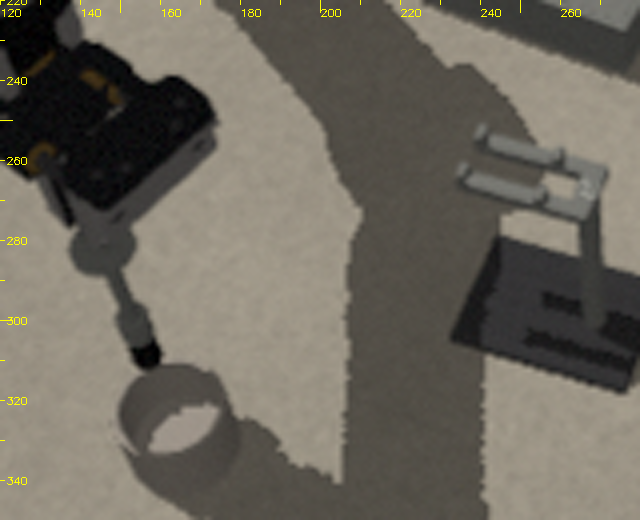

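View pics/d14c.png

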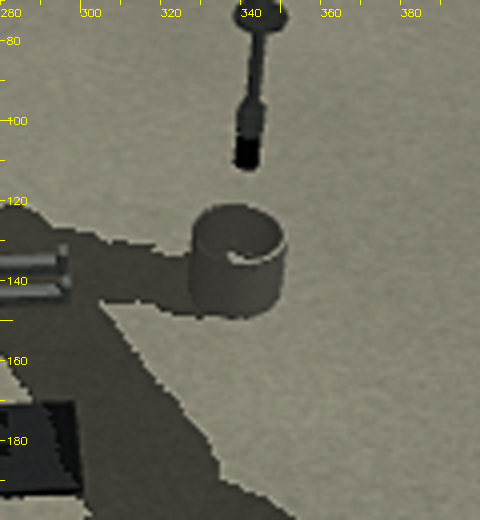

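The tip lines up over the pot's mouth in both views and the pot has not moved. Now I'll dip.

```bash
python3 -m crank '[1,0,0.1,-2,0,0,0,1,0,0.1,-4,0,0,0,1,0,0.1,-6,0,0,0,1,0,0.1,-7.6,0,0,0,1,0,0.1,-8.4,0,0,0]';python3 -m crank '[1,0,0,-0.6,0,0,0,1,0,0,-1.2,0,0,0,1,0,0,-1.2,0,0,0,1,0,0,-1.2,0,0,0]';python3 st.py;python3 look.py scene 120 220 280 350 4 s15;python3 look.py side 280 70 400 200 4 d15
```

```text
clock: 45.3
tool_pos: [474.8, -403.6, 157.5]
orientation: [-0.475, 0.524, -0.523, 0.475]
ft_force: [1.0, -0.5, -0.4]
opening: 13.8
clock: 45.8
tool_pos: [475.2, -404.1, 146.8]
orientation: [0.475, -0.524, 0.524, -0.475]
ft_force: [0.4, -0.2, -1.3]
opening: 13.6
t 45.8 p [ 475.19 -404.1   146.84] x [-0.1 -1.   0. ] y [ 0. -0. -1.] z [ 1.  -0.1  0. ] q [ 0.49  0.67  0.28  1.66 -0.23  0.84  0.77] F [ 0.39 -0.22 -1.31] op 13.6
```

View pics/s15c.png

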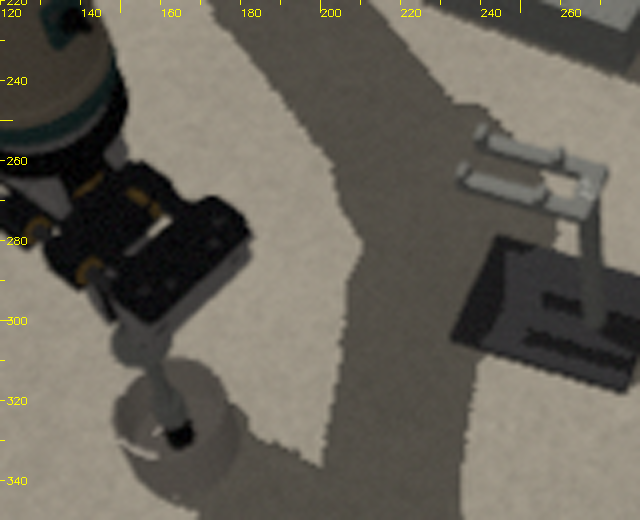

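View pics/d15c.png

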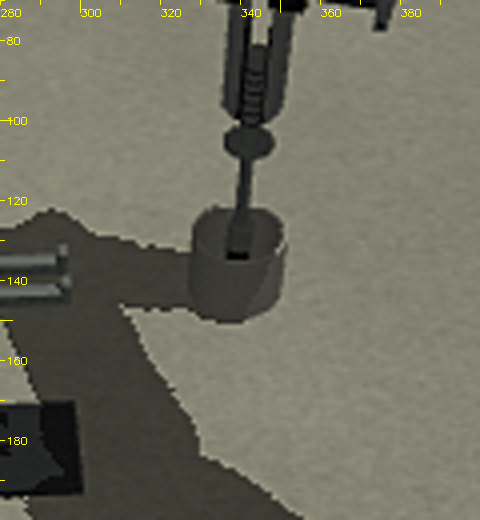

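```bash
python3 -m crank '[1,0,0,1.5,0,0,0,1,0,0,3.5,0,0,0,1,0,0,6,0,0,0,1,0,0,8.5,0,0,0,1,0,0,10,0,0,0]';python3 -m crank '[1,0,2,0,0,0,0,1,0,6,0,0,0,0,1,0,11,0,0,0,0,1,0,16,0,0,0,0,1,0,21,0,0,0,0]';python3 look.py scene 120 220 280 350 4 s16;python3 -m crank '[1,0.5,5,0,0,0,0,1,2,10,0,0,0,0,1,4,15,0,0,0,0,1,6,20,0,0,0,0,1,8,25,0,0,0,0]';python3 -m crank '[1,2,5,0,0,0,0,1,4,10,0,0,0,0,1,6,15,0,0,0,0,1,7,19,0,0,0,0,1,7,21,0,0,0,0]';python3 -m crank '[1,0,0.3,0,0,0,0,1,0,0.3,0,0,0,0,1,0,0.3,0,0,0,0]';python3 st.py
```

```text
clock: 46.52
tool_pos: [475.5, -404.5, 248.9]
orientation: [0.475, -0.523, 0.525, -0.475]
ft_force: [1.0, -0.2, -1.1]
opening: 14.1
clock: 47.15
tool_pos: [473.9, -190.3, 245.5]
orientation: [-0.475, 0.524, -0.523, 0.475]
ft_force: [0.6, 0.6, -0.8]
opening: 13.6
clock: 47.82
tool_pos: [553.9, 58.8, 245.7]
orientation: [-0.476, 0.524, -0.523, 0.475]
ft_force: [0.1, -1.3, -1.5]
opening: 13.4
clock: 48.45
tool_pos: [623.1, 269.5, 244.8]
orientation: [-0.477, 0.524, -0.522, 0.475]
ft_force: [-0.7, -1.4, -1.0]
opening: 13.4
clock: 48.82
tool_pos: [625.2, 266.7, 246.9]
orientation: [0.474, -0.524, 0.525, -0.474]
ft_force: [0.7, 0.3, -0.8]
opening: 13.5
t 48.83 p [625.2  266.72 246.9 ] x [-0.1  -0.99  0.  ] y [ 0. -0. -1.] z [ 0.99 -0.1   0.  ] q [-0.58  0.65  0.26  1.38 -0.17  1.14 -0.41] F [ 0.67  0.33 -0.85] op 13.5
```

View pics/s16c.png

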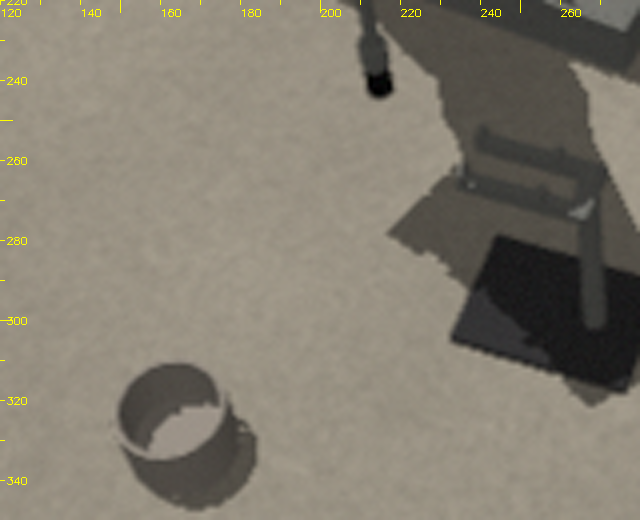

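```bash
python3 -m crank '[1,0.2,0.25,-2,0,0,0,1,0.3,0.25,-4.5,0,0,0,1,0.3,0.25,-7,0,0,0,1,0.3,0.25,-8.7,0,0,0,1,0.3,0.25,-9.3,0,0,0]';python3 -m crank '[1,0,0,0,0,0,0,1,0,0,0,0,0,0]';python3 st.py;python3 look.py side 180 250 330 400 4 d17;python3 look.py scene 290 120 410 220 5 s17
```

```text
clock: 49.45
tool_pos: [627.3, 271.0, 151.7]
orientation: [-0.476, 0.524, -0.524, 0.474]
ft_force: [0.4, -0.6, -0.4]
opening: 13.2
clock: 49.7
tool_pos: [628.7, 271.8, 154.4]
orientation: [0.474, -0.524, 0.524, -0.476]
ft_force: [-0.1, 0.2, -0.6]
opening: 13.8
t 49.7 p [628.71 271.8  154.45] x [-0.1 -1.  -0. ] y [ 0.  0. -1.] z [ 1.  -0.1  0. ] q [-0.58  0.74  0.23  1.47 -0.19  0.95 -0.39] F [-0.11  0.19 -0.57] op 13.8
```

View pics/d17c.png

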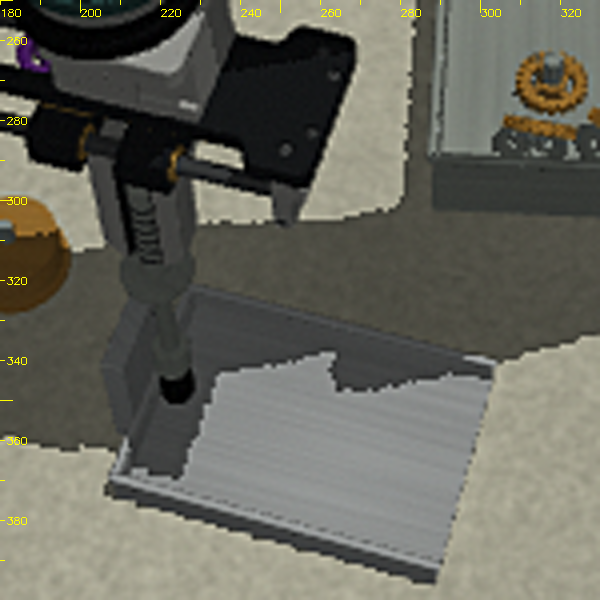

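View pics/s17c.png

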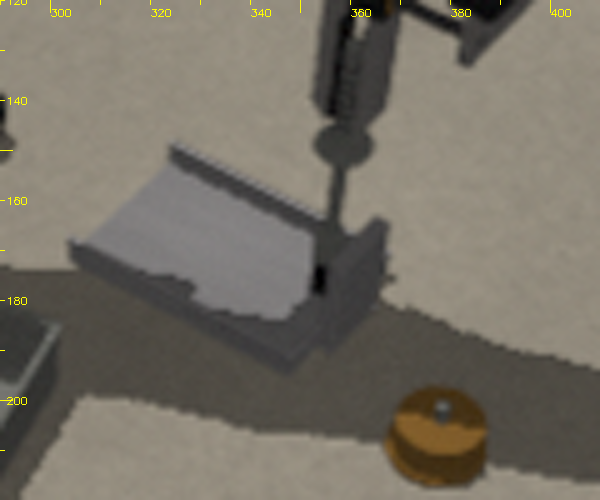

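```bash
python3 -m crank '[1,-0.1,-0.2,-0.8,0,0,0,1,-0.1,-0.2,-1.4,0,0,0,1,-0.1,-0.2,-1.8,0,0,0,1,-0.1,-0.2,-1.8,0,0,0]';python3 st.py
```

```text
clock: 50.3
tool_pos: [626.7, 269.5, 135.0]
orientation: [-0.475, 0.524, -0.524, 0.475]
ft_force: [-0.3, 1.0, -0.2]
opening: 13.8
t 50.3 p [626.68 269.47 135.01] x [-0.1 -1.   0. ] y [-0. -0. -1.] z [ 1.  -0.1 -0. ] q [-0.57  0.76  0.23  1.49 -0.2   0.92 -0.38] F [-0.31  0.99 -0.19] op 13.8
```

```bash
python3 -m crank '[1,0,0,-0.2,0,0,0,1,0,0,-0.4,0,0,0,1,0,0,-0.4,0,0,0]'; python3 -m crank '[1,-0.8,0.08,0,0,0,0,1,-2,0.2,0,0,0,0,1,-3.2,0.3,0,0,0,0,1,-4.4,0.4,0,0,0,0,1,-5.6,0.55,0,0,0,0]';python3 st.py;python3 look.py side 180 250 330 400 4 d18
```

```text
clock: 50.68
tool_pos: [627.1, 269.6, 131.5]
orientation: [0.475, -0.524, 0.524, -0.475]
ft_force: [0.2, -0.3, 0.4]
opening: 13.5
clock: 51.3
tool_pos: [570.1, 275.2, 131.6]
orientation: [0.475, -0.524, 0.524, -0.475]
ft_force: [-0.1, -0.4, 0.7]
opening: 13.5
t 51.3 p [570.07 275.22 131.65] x [-0.1 -1.  -0. ] y [ 0.  0. -1.] z [ 1.  -0.1  0. ] q [-0.63  0.7   0.23  1.64 -0.2   0.82 -0.42] F [-0.09 -0.43  0.69] op 13.5
```

View pics/d18c.png

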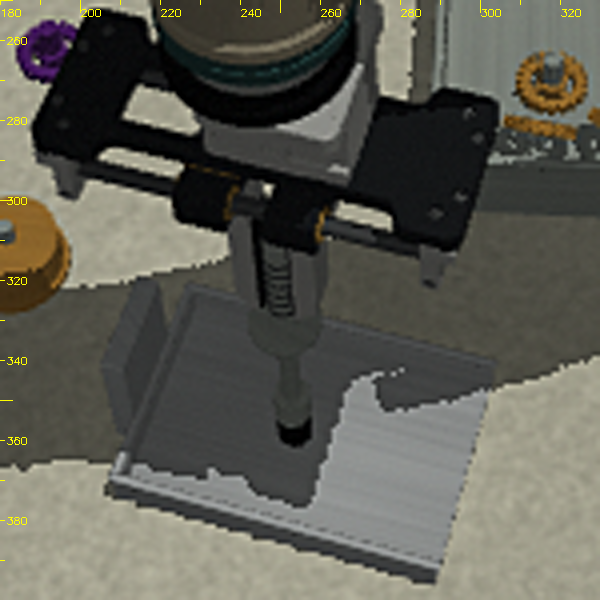

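```bash
python3 -m crank '[1,-1.2,0.1,0,0,0,0,1,-2.5,0.25,0,0,0,0,1,-3.8,0.4,0,0,0,0,1,-5.1,0.5,0,0,0,0,1,-6.4,0.6,0,0,0,0]'; python3 -m crank '[1,-1,0.1,0,0,0,0,1,-1.8,0.15,0,0,0,0,1,-2.1,0.2,0,0,0,0,1,-2.1,0.2,0,0,0,0]';python3 st.py;python3 look.py side 180 250 330 400 4 d19
```

```text
clock: 51.98
tool_pos: [506.1, 281.2, 131.5]
orientation: [-0.475, 0.524, -0.524, 0.475]
ft_force: [0.8, 0.3, 0.6]
opening: 13.4
clock: 52.48
tool_pos: [485.6, 283.1, 131.4]
orientation: [-0.475, 0.524, -0.524, 0.475]
ft_force: [-0.7, -0.5, -0.0]
opening: 13.3
t 52.48 p [485.64 283.1  131.43] x [-0.1 -1.   0. ] y [-0. -0. -1.] z [ 1.  -0.1 -0. ] q [-0.73  0.61  0.23  1.85 -0.2   0.71 -0.48] F [-0.68 -0.5  -0.05] op 13.3
```

View pics/d19c.png

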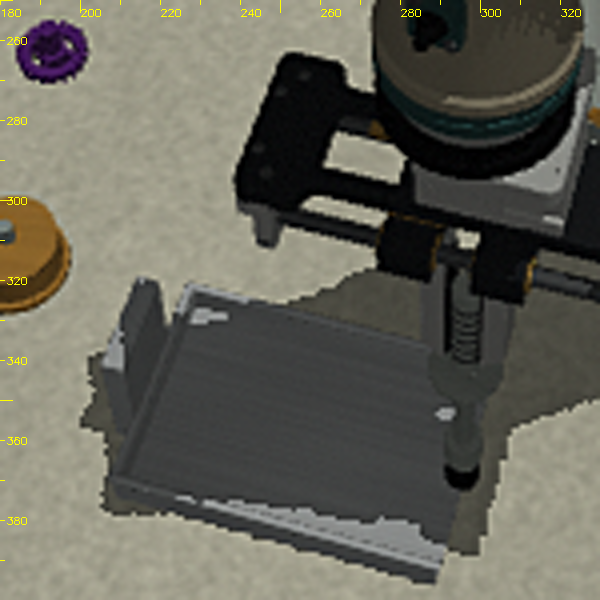

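```bash
python3 -m crank '[1,0,0,1.5,0,0,0,1,0,0,4,0,0,0,1,0,0,7,0,0,0,1,0,0,9.5,0,0,0,1,0,0,11.4,0,0,0]'; python3 -m crank '[1,0,-3,0,0,0,0,1,0,-8,0,0,0,0,1,-0.2,-13.5,0,0,0,0,1,-0.2,-19,0,0,0,0,1,-0.3,-24.5,0,0,0,0]';python3 -m crank '[1,0,-5.5,0,0,0,0,1,0,-11,0,0,0,0,1,-0.2,-16.5,0,0,0,0,1,-0.2,-21,0,0,0,0,1,-0.3,-24,0,0,0,0]';python3 -m crank '[1,0,-1,0,0,0,0,1,0,-1,0,0,0,0,1,0,-1,0,0,0,0]';python3 st.py;python3 look.py scene 120 220 280 350 4 s20;python3 look.py side 230 70 400 220 4 d20
```

```text
clock: 53.15
tool_pos: [486.3, 283.0, 247.4]
orientation: [0.474, -0.524, 0.524, -0.475]
ft_force: [-0.0, 0.6, -0.0]
opening: 13.9
clock: 53.78
tool_pos: [482.9, 36.2, 246.3]
orientation: [0.475, -0.524, 0.524, -0.475]
ft_force: [0.5, -0.3, -0.4]
opening: 13.8
clock: 54.4
tool_pos: [479.4, -204.7, 246.3]
orientation: [0.474, -0.524, 0.525, -0.474]
ft_force: [-0.2, 1.8, -1.7]
opening: 13.1
clock: 54.78
tool_pos: [480.3, -210.0, 245.5]
orientation: [-0.475, 0.524, -0.523, 0.476]
ft_force: [0.6, 0.1, -1.0]
opening: 13.7
t 54.77 p [ 480.27 -210.02  245.47] x [-0.1 -1.  -0. ] y [-0.  0. -1.] z [ 1.  -0.1 -0. ] q [ 0.11  0.42  0.36  1.82 -0.18  0.93  0.46] F [ 0.56  0.14 -1.03] op 13.7
```

View pics/s20c.png

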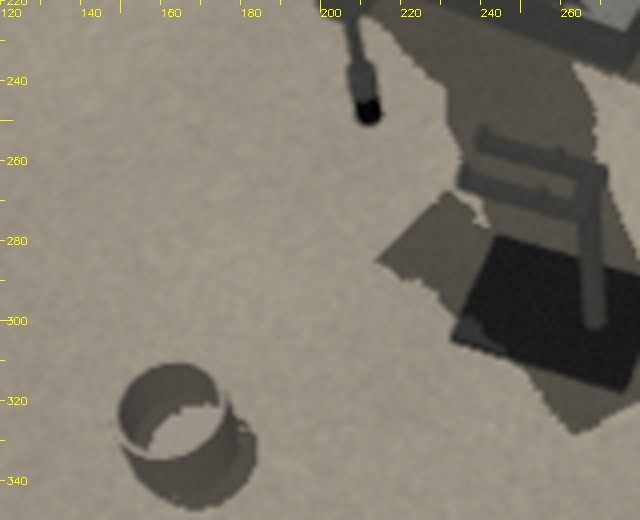

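View pics/d20c.png

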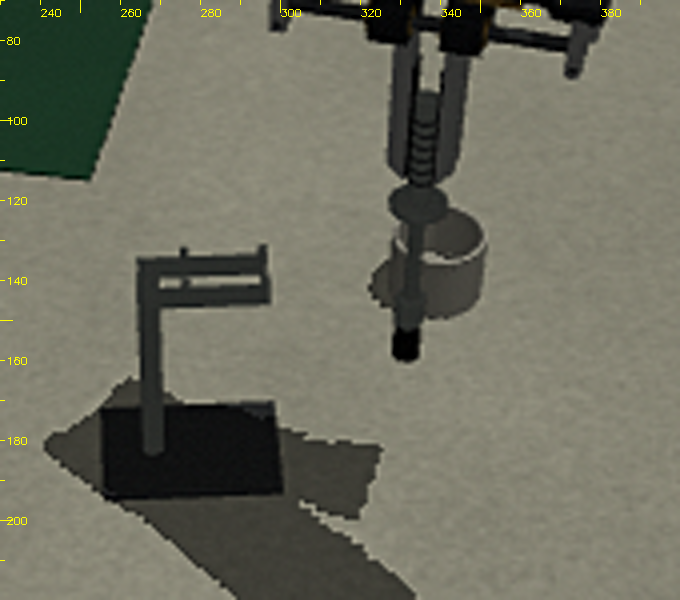

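The pot is at the same pixels as before. Second dip.

```bash
python3 -m crank '[1,-0.1,-4,0,0,0,0,1,-0.2,-9,0,0,0,0,1,-0.4,-14,0,0,0,0,1,-0.5,-18,0,0,0,0,1,-0.5,-19.3,0,0,0,0]'; python3 -m crank '[1,0,0,0,0,0,0,1,0,0,0,0,0,0,1,0,0,0,0,0,0]';python3 look.py side 280 70 400 200 4 d21;python3 st.py
```

```text
clock: 55.5
tool_pos: [474.3, -406.8, 245.3]
orientation: [0.475, -0.524, 0.524, -0.474]
ft_force: [0.0, 0.5, -0.0]
opening: 13.3
clock: 55.88
tool_pos: [475.8, -403.0, 245.6]
orientation: [-0.475, 0.523, -0.523, 0.476]
ft_force: [-0.4, 0.4, -0.9]
opening: 13.6
t 55.92 p [ 475.61 -403.45  245.68] x [-0.1 -1.  -0. ] y [ 0.  0. -1.] z [ 1.  -0.1  0. ] q [ 0.44  0.57  0.36  1.55 -0.22  1.06  0.76] F [ 0.27 -0.6  -1.76] op 13.5
```

View pics/d21c.png

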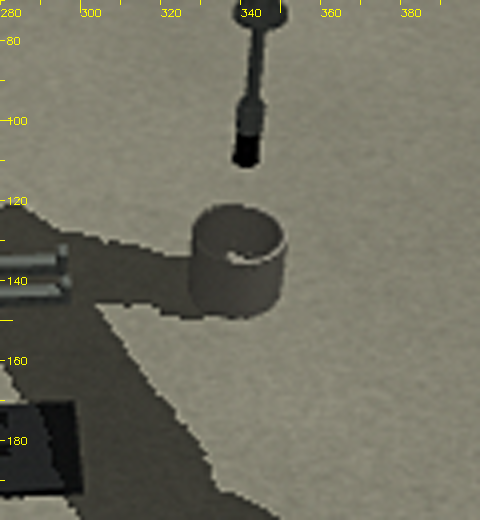

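```bash
python3 -m crank '[1,0,0,-2,0,0,0,1,0,0,-4.5,0,0,0,1,0,0,-7,0,0,0,1,0,0,-8.8,0,0,0,1,0,0,-9.8,0,0,0]'; python3 -m crank '[1,0,0,0,0,0,0,1,0,0,0,0,0,0,1,0,0,0,0,0,0,1,0,0,0,0,0,0]';python3 look.py side 280 70 400 200 4 d22;python3 st.py
```

```text
clock: 56.55
tool_pos: [475.0, -404.3, 146.6]
orientation: [-0.475, 0.524, -0.523, 0.475]
ft_force: [0.3, -0.1, -1.5]
opening: 13.7
clock: 57.05
tool_pos: [475.2, -405.1, 148.0]
orientation: [0.475, -0.524, 0.524, -0.475]
ft_force: [0.3, -0.1, -1.4]
opening: 13.6
t 57.1 p [ 475.17 -405.05  147.87] x [-0.1 -1.   0. ] y [ 0. -0. -1.] z [ 1.  -0.1  0. ] q [ 0.46  0.68  0.33  1.66 -0.27  0.85  0.81] F [-0.84  0.64 -0.54] op 13.8
```

View pics/d22c.png

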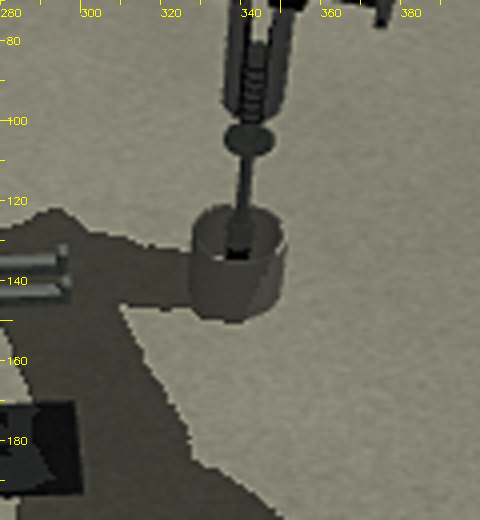

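Dipped. Now lift and go to the point in front of the hook.

```bash
python3 -m crank '[1,0,0,1.5,0,0,0,1,0,0,4,0,0,0,1,0,0,7,0,0,0,1,0,0,9,0,0,0,1,0,0,9.8,0,0,0]'; python3 -m crank '[1,0.5,3,0,0,0,0,1,1.4,7.5,-1,0,0,0,1,2.3,12,-2.5,0,0,0,1,3,15.5,-4,0,0,0,1,3.3,17,-4.8,0,0,0]';python3 -m crank '[1,0,0,0,0,0,0,1,0,0,0,0,0,0,1,0,0,0,0,0,0]';python3 st.py;python3 look.py side 230 70 400 220 4 d23;python3 look.py scene 120 200 310 350 4 s23
```

```text
clock: 57.72
tool_pos: [475.6, -405.6, 247.8]
orientation: [0.475, -0.523, 0.525, -0.475]
ft_force: [0.2, 0.7, -1.4]
opening: 13.8
clock: 58.35
tool_pos: [508.1, -232.2, 196.7]
orientation: [-0.476, 0.524, -0.522, 0.476]
ft_force: [-0.4, 0.4, -1.1]
opening: 13.7
clock: 58.72
tool_pos: [507.8, -236.9, 198.0]
orientation: [0.474, -0.524, 0.525, -0.474]
ft_force: [-0.0, 0.7, -0.4]
opening: 13.4
t 58.73 p [ 507.79 -236.9   198.04] x [-0.1  -0.99  0.  ] y [ 0. -0. -1.] z [ 0.99 -0.1   0.  ] q [ 0.15  0.53  0.35  1.79 -0.23  0.86  0.51] F [-0.02  0.69 -0.36] op 13.4
```

View pics/d23c.png

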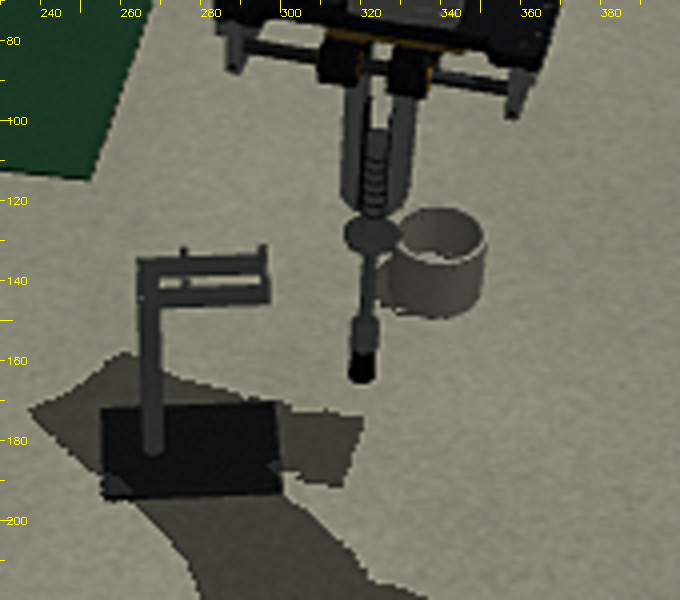

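View pics/s23c.png

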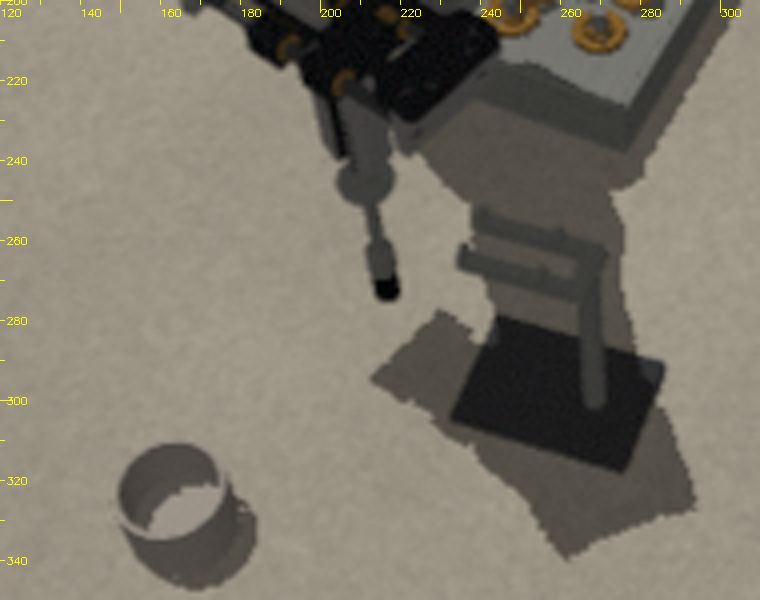

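```bash
python3 -m crank '[1,0,0,0,0,0,0,1,0,0,0,0,0,0,1,0,0,0,0,0,0]'
```

```text
clock: 59.2
tool_pos: [508.0, -234.9, 197.5]
orientation: [-0.475, 0.524, -0.524, 0.475]
ft_force: [1.2, -0.3, -1.0]
opening: 13.4
```

```bash
python3 -m crank '[1,1.5,0.35,0,0,0,0,1,3.4,0.8,0,0,0,0,1,5.2,1.2,0,0,0,0,1,6.8,1.55,0,0,0,0,1,7.8,1.75,0,0,0,0]';python3 -m crank '[1,0.5,0.15,0,0,0,0,1,0.5,0.15,0,0,0,0,1,0.5,0.15,0,0,0,0]';python3 st.py;python3 look.py side 230 70 400 220 4 d24;python3 look.py wrist 180 120 380 320 3 w24b
```

```text
clock: 59.82
tool_pos: [587.7, -216.4, 197.2]
orientation: [0.475, -0.523, 0.523, -0.476]
ft_force: [0.3, 0.5, -0.7]
opening: 13.6
clock: 60.2
tool_pos: [590.4, -216.2, 197.5]
orientation: [-0.475, 0.524, -0.524, 0.475]
ft_force: [1.0, -0.2, 0.0]
opening: 13.0
t 60.2 p [ 590.42 -216.23  197.51] x [-0.1 -1.   0. ] y [-0. -0. -1.] z [ 1.  -0.1 -0. ] q [ 0.1   0.63  0.35  1.6  -0.25  0.96  0.43] F [ 1.04 -0.24  0.  ] op 13.0
```

View pics/d24c.png

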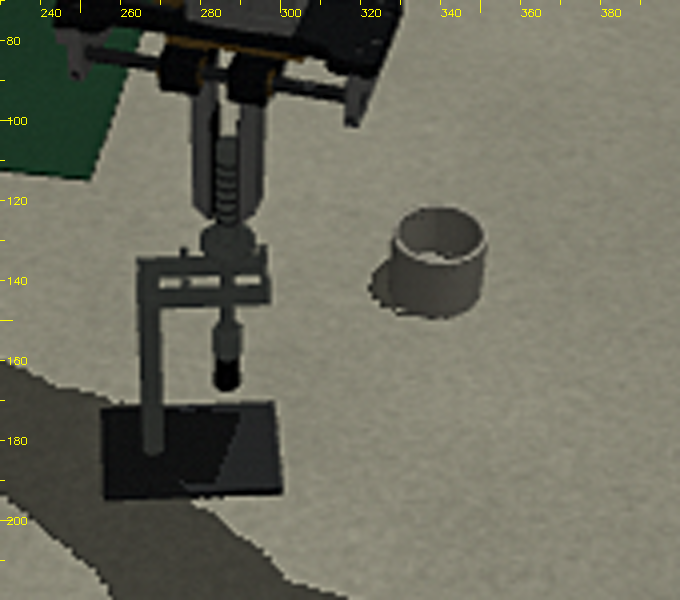

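View pics/w24bc.png

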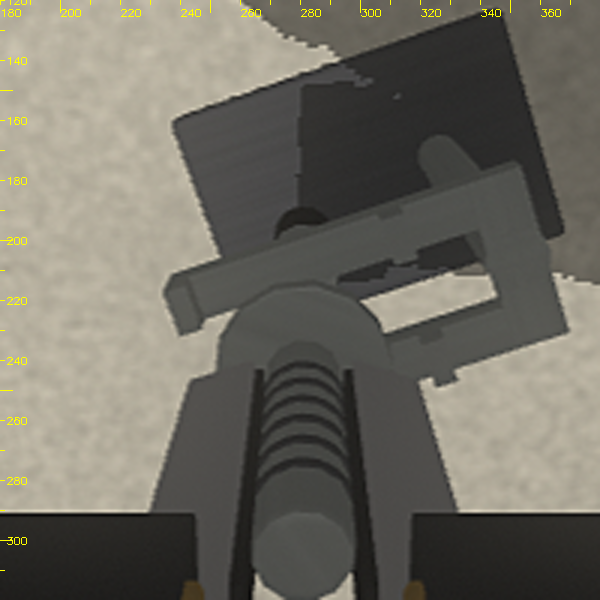

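```bash
python3 -m crank '[1,0.05,0,-0.6,0,0,0,1,0.05,0,-1.2,0,0,0,1,0.05,0,-1.8,0,0,0,1,0.05,0,-2.2,0,0,0,1,0.05,0,-2.2,0,0,0]'; python3 -m crank '[1,0,0,-0.1,0,0,0,1,0,0,-0.1,0,0,0]';python3 st.py;python3 look.py side 230 70 400 220 4 d25
```

```text
clock: 60.98
tool_pos: [591.2, -215.8, 175.0]
orientation: [-0.475, 0.524, -0.524, 0.475]
ft_force: [-0.1, 0.2, -0.4]
opening: 13.7
clock: 61.22
tool_pos: [591.6, -216.0, 174.6]
orientation: [0.475, -0.524, 0.524, -0.475]
ft_force: [-0.0, 0.9, -0.3]
opening: 14.0
t 61.23 p [ 591.56 -215.96  174.6 ] x [-0.1 -1.   0. ] y [ 0. -0. -1.] z [ 1.  -0.1  0. ] q [ 0.1   0.65  0.34  1.62 -0.26  0.91  0.44] F [-0.04  0.86 -0.33] op 14.0
```

View pics/d25c.png

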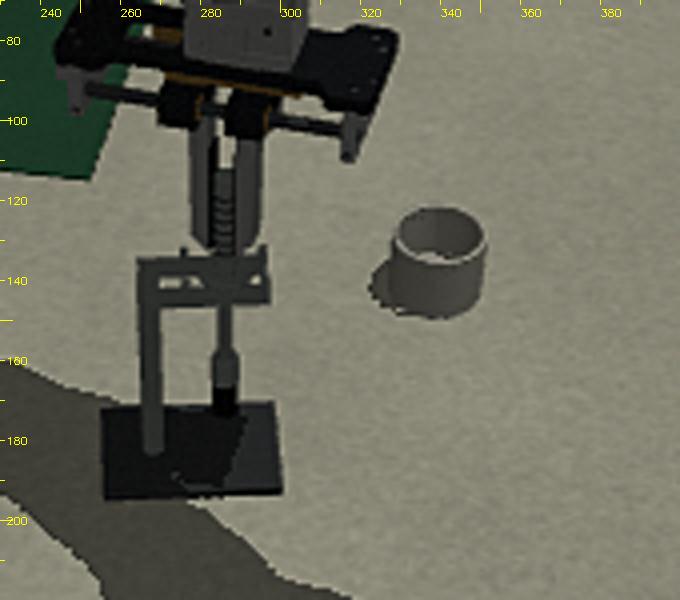

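```bash
python3 -m crank '[1,0,0,-0.1,0,0,0,0.8,0,0,-0.1,0,0,0,0.3,0,0,-0.1,0,0,0,0.3,0,0,-0.1,0,0,0]'; python3 -m crank '[0.3,0,0,1,0,0,0,0.3,0,0,3,0,0,0,0.3,0,0,6,0,0,0,0.3,0,0,9,0,0,0,0.3,0,0,12,0,0,0]';python3 st.py;python3 look.py wrist 180 120 380 270 4 w26;python3 look.py side 230 70 400 220 4 d26
```

```text
clock: 61.78
tool_pos: [591.5, -215.9, 173.5]
orientation: [0.475, -0.524, 0.524, -0.475]
ft_force: [-0.8, -0.6, 0.3]
opening: 30.1
clock: 62.4
tool_pos: [591.5, -216.0, 295.3]
orientation: [0.475, -0.524, 0.524, -0.475]
ft_force: [1.0, -0.3, -0.1]
opening: 33.0
t 62.4 p [ 591.53 -216.02  295.28] x [-0.1 -1.   0. ] y [ 0. -0. -1.] z [ 1.  -0.1  0. ] q [ 0.08  0.54  0.38  1.46 -0.21  1.17  0.39] F [ 0.99 -0.33 -0.11] op 33.0
```

View pics/w26c.png

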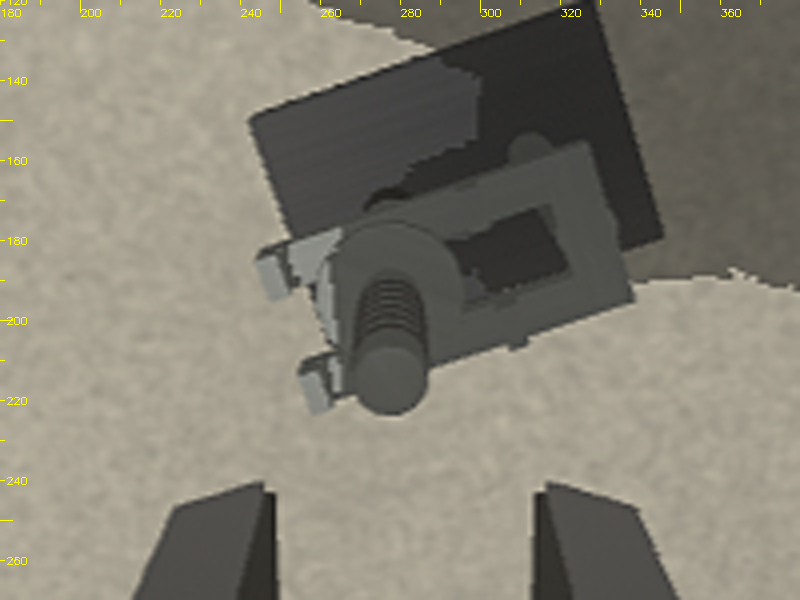

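View pics/d26.png

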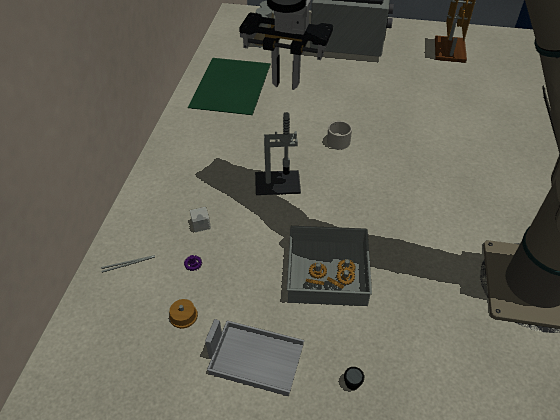

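The brush hangs seated between the upstands, the pot is standing, and the loupe, barrel and cube are at their starting pixels. One last look into the pan, then hand in.

```bash
python3 -m crank '[0.3,-0.5,1,1,0,0,0,0.3,-1,3,1,0,0,0,0.3,-2,6,1,0,0,0,0.3,-2,6,1,0,0,0]';python3 look.py scene 210 160 310 320 4 s27;python3 look.py side 280 215 380 315 5 d27; python3 st.py
```

```text
clock: 63.05
tool_pos: [570.8, -151.3, 302.9]
orientation: [-0.476, 0.524, -0.521, 0.477]
ft_force: [0.2, -1.1, 0.6]
opening: 32.9
t 63.15 p [ 571.31 -155.02  303.29] x [-0.1 -1.   0. ] y [-0.  0. -1.] z [ 1.  -0.1 -0. ] q [-0.02  0.47  0.38  1.56 -0.19  1.15  0.3 ] F [ 0.45  0.46 -0.23] op 33.1
```

View pics/d27c.png

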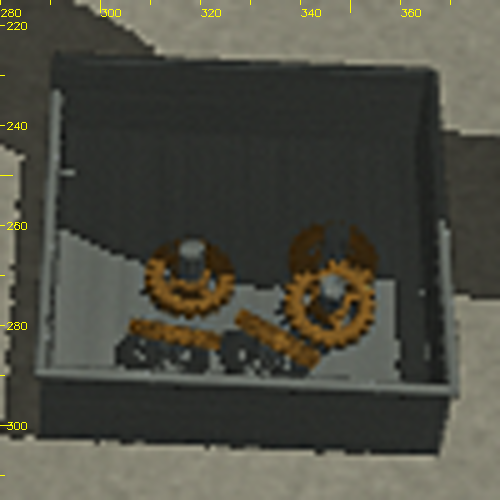

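View pics/s27c.png

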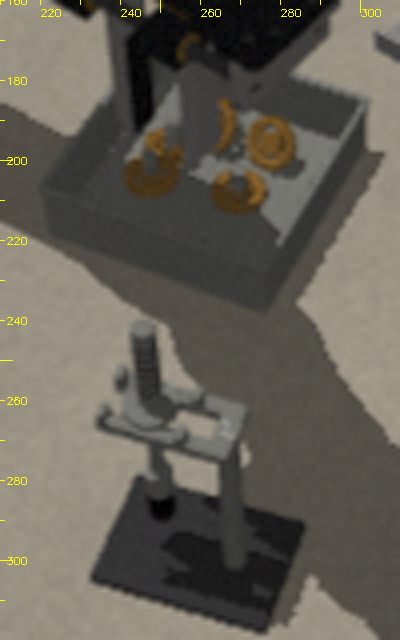

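```bash
python3 -m crank '[0.3,0,0,0,0,0,0,0.3,0,0,0,0,0,0,0.3,0,0,0,0,0,0,0.3,0,0,0,0,0,0]'; python3 -c "
from cell import env
print(env.hand_in())"
```

```text
clock: 63.65
tool_pos: [571.5, -156.2, 303.4]
orientation: [-0.475, 0.524, -0.524, 0.475]
ft_force: [0.3, 0.2, -0.2]
opening: 32.8
the job is handed in; nothing more can be done
None
```

I finished the whole job in the order asked and handed it in at about 64 s; the hand-in reported no verdict.

- **Wheels:** Three loose brass wheels were on the bench. I gathered them into the tray with the other two, left the purple one alone, and tipped the tray over the pan. The wheels had all slid out at about 26°, so I did not tip on to 50°. The last pictures show five wheels in the pan, two of them standing on edge against the wall.
- **Tray:** It is flat and empty on the bench, back where it started.
- **Brush:** I dipped it to about 13 mm above the bench inside the pot. Then I wiped the tray floor from the grip end over the middle to the lip, pressing with about 1.5 N. I rinsed it with a second dip and hung it back on the hook, where it sits between the upstands.
- **Other things:** The pot is standing where it was, and the loupe, barrel and cube are at their original places. The robot is touching nothing.

Two checks disagreed slightly. Heights found from the two fixed cameras usually read several millimetres low (up to 13 mm for the brush collar and stand foot), so I relied on wrist-camera positions where I could. The arm also wobbled by several millimetres after fast moves, so I let it settle before the grasps and fits.

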